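Tighten the lock nut of a projector retrofit on a headlamp

ROBOT

A 6-joint arm with a two-finger parallel gripper is mounted at the origin on the work surface. World frame = base frame: x ahead of the robot, y to its left, z up, the work surface at z = 0. Lengths are in m, angles in rad, forces in N, time in s.
With the tool pointing down it reaches from about 0.35 to 0.975 m from the base axis. Payload 4.9 kg.
Tool frame: the origin (TCP) lies on the mounting face of the last link; the fingertips stand 173 mm ahead of it and the grasp point (between the pads) lies 155 mm ahead of it; z points along the fingers, y is the direction in which the jaws open and shut (so a half turn about z gives the same grasp; the last joint's range is limited). The gripper opens to 85 mm and grips with 20 to 120 N. Pads are 22 mm wide; open, the fingers measure 114 mm over their backs; the gripper's body (76 mm by 85 mm) begins 54 mm behind the grasp point. The pads swing forward as they close: fully open they stand 13 mm farther back than shut.
Start: joints at [-1.465, 0.053, 1.613, -0, 1.476, -0.119], TCP at [0.139, -0.609, 0.405] pointing down, gripper open.
Joint ranges: [-3.01, 3.01], [-1.01, 2.22], [0.06, 2.58], [-1.02, 4.17], [0.09, 2.62], [-3.14, 3.14]. Speed limits (rad/s): [2.57, 2.57, 3.14, 3.14, 3.14, 3.14].

INTERFACE

Orientations are given as a unit quaternion [w, x, y, z].
In Python, from plant import manip gives the robot as it stands.
- The arm moves only by the tool play_rows, never from a script. Its argument "increments" is a list of rows, each an object with "offset": the shift along the tool's x, y, z in mm, a list of three; "twist": the turn about the tool's z in rad; "grip": the opening, from 0 (shut) to 1 (fully open). In form: [{"offset": [dx, dy, dz], "twist": twist, "grip": grip}, ...]. A call has 1 to 5 rows; each row is the pose to reach, as a shift and turn from the pose commanded when the call began, along the tool's axes at that moment; what a row does not reach only later rows make up. A row lasts 1/12 s, in which the tool goes at most 41.7 mm and 7.16 degrees, less where a joint would pass 70% of its speed; a pose out of reach is approached as far as the arm can. A call with a gripper value outside its range is refused whole. The fingers move at their own pace and stop on an object; the grip force is fixed at half the most. Time passes only in rows, so rows that repeat a pose let the fingers close. It gives the time, the measured TCP pose, the force and the opening at its end, in the units of the state.
- manip.state(): the state, without advancing time (a new reading comes with each control period).
- manip.grab_frame(name): name is "side" or "top" or "wrist"; returns the picture (384x512x3 uint8, blue, green, red); there is no depth.
- manip.get_calibration(name): a dict with "fx", "fy", "cx", "cy" (pixels), "T" (4x4, takes a point from camera to world coordinates). Camera axes: x right, y down, z forward; pixel columns grow to the right and rows downward; lengths in m; the calibration is good to about 2 mm. A picture is of the moment at which its call begins: read the wrist's pose just before it. get_calibration takes no time and is no camera call; for the wrist camera it gives the pose at the moment of the call.
- manip.job_done(): hands the job in, once; it reports no verdict.
Trained networks look in the newest picture that a camera, given by its name, has taken for a name from the list of things; names that differ only in an ending like _2 or _b are one class to them, and where a whole thing is asked for, a point or a joint stands for the part that bears it (a point fixed in the world has none). Each returns a list of dicts, best first, with "p" (0 to 1); they miss things now and then, are a little off and sometimes report something else, mostly with a low value. They report only what shows in the picture. A call takes as long as a camera call. They do not tell look-alikes from the thing itself.
- manip.boxes_of(query, camera): "xyz" ([x, y, z] in m, in the coordinates of the camera as it stood for that picture, good to about 4 mm: the middle of the surface that is visible of it).
- manip.tip_of(query, camera): "xyz" ([x, y, z] in m, in the coordinates of the camera as it stood for that picture, good to about 4 mm: a listed point, or the origin of a listed thing).
The state is a dict: "time": time; "joint_pos": joint angles; "joint_vel": joint speeds; "joint_efforts": joint torques, N m; "tool_pos": TCP position; "tool_rot": TCP orientation; "contact_force": force on the tool from outside, world axes, zero at the start; "ft_torque": the same for the moment, N m; "gripper_width": opening from 0.0 (shut) to 1.0 (fully open).
Only numpy, scipy, OpenCV 4.12 (cv2) and the standard library are available. Lean on these libraries where they do the work, as an engineer would, in place of code of your own. Each camera call takes 0.05 s, during which the arm holds its last target. There are 200 camera calls.

TASK

On the back of the headlamp, the big hex nut that clamps the new projector's threaded shank is only started: turn it clockwise (seen from above) with the fingers until it is just snug on its plate. Then put the open-ended spanner that fits it on the flats and tighten the nut by one flat of the hex (60 degrees) and no more, for the plastic port cracks if it is overtightened. Take the spanner off, lay it flat on the green mat again without dropping it, and leave everything else where it is.

Things in the scene. Friction and masses are not known exactly. Their poses are not given: they have to be found in the camera images.
- headlamp: Black car headlamp lying lens down on a padded wooden cradle, fixed, it does not give. Origin on the bench straight below the nut's axis, z up; the housing reaches from -135 to +270 mm along its y and -140 to +165 mm along its x; its flat back is 132 mm above the bench. Away from the bulb port nothing on the back stands higher than 150 mm above the bench.
- port_top (a point): Centre of the round bulb port, on the nut's axis: a black neck, 98 mm diameter at its foot and 88 mm above, with a dark steel plate (82 mm diameter) on top. The point is on the plate's upper face, 165 mm above the bench. Axes as the headlamp's.
- nut_mid (a point): Centre of the steel hex nut, 174 mm above the bench, axis vertical. 41 mm across flats, 47 across corners, 14 thick: from 167 mm (on a 2 mm washer of 40 mm diameter) to 181 mm above the bench. The frame turns with the nut: flats face its +y and -y, corners point along +x and -x, repeating every 60 degrees. A dark threaded shank, 30 mm diameter, stands up through it to 200 mm.
- nut (a joint): How far the nut has been run down its thread, rad, growing clockwise seen from above: starts at 0 to 0.75; 1.4 = snug on washer and plate (a stop). Up to there it turns by hand against a steady drag of 0.25 N m, and stays where it is left (it sinks less than 1 mm, not shown).
- washer (a joint): How far nut and washer have turned together past snug, rad, growing clockwise seen from above: 0 at the start, 1.05 = one flat of the hex. Takes 0.9 N m (a hard grip forced past snug turns it too); stays where it is left.
- spanner: The spanner that fits: plain steel, open-ended, straight, 177 mm from jaw centre to handle end, 9 mm thick, 0.3 kg, flat on the mat; swaps places with the small one. Origin under the jaw centre on the lower face; +x out of the mouth, handle to -x. Handle 24 mm wide (y -12 to +12) from x = -47 to -177 mm. Balance point about x = -80 mm.
- spanner_jaw (a point): Centre of the fitting spanner's jaw, 4.5 mm above its lower face; axes as the spanner's. Gap 43 mm between parallel faces (2 mm play on the nut, which is about 0.1 rad), from its floor at x = -25 mm to the tips at x = +18 mm, bevelled inside over the last 4 mm. Head 64 mm wide.
- small_spanner: A second, smaller spanner of the same shape that does not fit: jaw gap 30 mm, 156 mm long, 7 mm thick, handle 17 mm wide. Leave it.
- mat: Green work mat, fixed, 370 mm (x) by 310 mm (y), 3 mm thick; origin at the centre of its underside, on the bench.
- screwdriver: Screwdriver, 200 mm, lying by the mat's near edge. Leave it.
- dust_cap: Round black dust cap of the lamp, 80 mm across, 26 mm high, on the bench. Leave it.
- projector: Spare projector lens unit, 75 mm across, 65 mm high, standing on the bench, glass up. Leave it.
- tape: Roll of tape, 96 mm across, 24 mm high. Leave it.
- cleaner: Small bottle of cleaner, 52 mm across, 150 mm high. Leave it.
- screw_jar: Low jar with screws, 60 mm across, 55 mm high. Leave it.
- bulb: Small headlamp bulb standing on its base, 31 mm across, 41 mm high. Leave it.
Things that resemble listed ones, but are neither listed nor needed, are in the scene too. Leave any yellow look-alike of the spanner alone.

How it is judged:
On the way, in this order (a step that is already met when the one before it is completed fails the run):
1. the nut is turned down by the fingers until snug (at least 1.25 of 1.4 rad), and not forced past snug by more than 0.2 rad (value of joint nut above 1.25 rad and value of joint washer below 0.2 rad), for 0.1 s.
2. the spanner's jaw is on the nut (jaw centre within 15 mm of the nut's centre) and has turned it past snug by one flat (0.85 to 1.3 rad) (value of joint washer between 0.85 and 1.3 rad and distance between spanner_jaw and nut_mid below 0.015 m), for 0.1 s.
At the end, for the whole second after the job is handed in: The nut is snug (run down by 1.25 rad or more of 1.4) and tightened past snug by one flat, 0.85 to 1.3 rad; the spanner lies still and flat (within 0.1 rad, lower face within 12 mm of the bench) with its jaw centre on the green mat (value of joint nut above 1.25 rad and value of joint washer between 0.85 and 1.3 rad and height (world z) of spanner below 0.012 m and angle between spanner's own z axis and vertical below 0.1 rad and linear speed of spanner below 0.02 m/s and x of spanner in the frame of mat between -0.185 and 0.185 m and y of spanner in the frame of mat between -0.155 and 0.155 m); the robot touches nothing.
It fails at once if the nut is overtightened: more than 1.35 rad past snug (value of joint washer above 1.35 rad).
It fails at once if the nut is tightened with the fingers instead of the spanner (fingers on the nut with more than 3 N when it is more than 0.3 rad past snug) (value of joint washer above 0.3 rad and contact force between the fingers and nut above 3 N).
It fails at once if the spanner is used on the nut before it has been run down by hand (more than 3 N while the nut is 0.3 rad or more short of snug) (value of joint nut below 1.1 rad and contact force between spanner and nut above 3 N).
It fails at once if the spanner is dropped (it comes down to within 60 mm of the bench faster than 0.9 m/s) (height (world z) of spanner below 0.06 m and linear speed of spanner above 0.9 m/s).
It fails at once if a bystander is moved by more than 40 mm (distance of any of small_spanner, screwdriver, dust_cap, projector, tape, cleaner, screw_jar, bulb from where it was at the start of the episode above 0.04 m).
It also fails if it takes over 64 s, if anything falls off the work surface, if the arm or the gripper's body presses on something with over 40 N, if the wrist force passes 120 N, or if a joint passes its speed limit or range.

## Working session

There is one attempt and no reset: what is moved stays moved. The work goes in short steps, Python scripts to look and compute and a tool call to move; the robot and the scene stay as the last step left them, time stands still between calls to the robot, and variables do not carry over. Pictures are saved under pics/ and viewed, about 8 in all and at most 12, crops included, and the job is handed in when it is done.

Besides the shell and the picture viewer there is one more tool, called after "Emit:" as name(argument=value, ...) on one line, values as JSON. play_rows: Moves the arm, as the interface text tells. Its arguments: {"type":"object","properties":{"increments":{"type":"array"}},"required":["increments"]}

```bash
ls; mkdir -p pics; cat > h.py <<'E'
import numpy as np, cv2
from scipy.spatial.transform import Rotation as R
from plant import manip
def world(cam,xyz):
    T=np.array(manip.get_calibration(cam)["T"]); return T[:3,:3]@np.array(xyz)+T[:3,3]
def pix2plane(cam,u,v,z):
    c=manip.get_calibration(cam);T=np.array(c["T"])
    d=T[:3,:3]@np.array([(u-c["cx"])/c["fx"],(v-c["cy"])/c["fy"],1]);o=T[:3,3]
    return o+d*(z-o[2])/d[2]
def proj(cam,p):
    c=manip.get_calibration(cam);T=np.array(c["T"]);q=T[:3,:3].T@(np.array(p)-T[:3,3])
    return np.array([c["fx"]*q[0]/q[2]+c["cx"],c["fy"]*q[1]/q[2]+c["cy"]])
def tool():
    s=manip.state();q=s["tool_rot"];return np.array(s["tool_pos"]),R.from_quat([q[1],q[2],q[3],q[0]]).as_matrix(),s
def see(names,cam,fn="tip_of"):
    for n in names:
        for r in getattr(manip,fn)(n,cam)[:3]:
            w=world(cam,r["xyz"]);print(cam,fn,n,round(r["p"],2),w.round(4),proj(cam,w).round(0))
E
python3 - <<'E'
from h import *
for c in("top","side","wrist"): cv2.imwrite(f"pics/{c}0.png",manip.grab_frame(c))
a=cv2.imread("pics/top0.png");b=cv2.imread("pics/side0.png")
cv2.imwrite("pics/a.png",cv2.resize(a,(800,600)))
see(["spanner","spanner_jaw","nut_mid","port_top","small_spanner","mat"],"top")
see(["nut_mid","port_top","spanner_jaw"],"side")
see(["spanner"],"top","boxes_of")
p,Rm,s=tool();print(p,Rm.round(3),s)
E
```

```text
pics
top tip_of spanner 0.83 [ 0.6085 -0.1523  0.007 ] [259. 166.]
top tip_of spanner 0.63 [ 0.2328 -0.3061  0.0014] [330. 324.]
top tip_of spanner_jaw 0.65 [ 0.6045 -0.1531  0.0076] [259. 167.]
top tip_of spanner_jaw 0.56 [ 0.2322 -0.3061  0.0077] [330. 324.]
top tip_of nut_mid 0.6 [0.5392 0.183  0.1724] [ 91. 184.]
top tip_of port_top 0.58 [0.5389 0.1776 0.1645] [ 95. 185.]
top tip_of small_spanner 0.98 [ 0.6511 -0.2575 -0.001 ] [301. 149.]
top tip_of small_spanner 0.28 [ 0.3924 -0.2765  0.0053] [314. 254.]
top tip_of mat 0.59 [ 5.402e-01 -2.474e-01  4.000e-04] [299. 193.]
top tip_of mat 0.58 [ 0.4214 -0.133   0.0044] [253. 243.]
side tip_of nut_mid 0.49 [0.5415 0.1802 0.1757] [234.  79.]
side tip_of port_top 0.86 [0.538  0.1822 0.1647] [233.  82.]
side tip_of port_top 0.66 [ 0.6143 -0.1548  0.0071] [298. 203.]
side tip_of spanner_jaw 0.73 [ 0.234  -0.3069  0.0053] [158. 298.]
side tip_of spanner_jaw 0.62 [ 0.6123 -0.1543  0.0067] [297. 203.]
top boxes_of spanner 0.8 [ 0.5736 -0.2172  0.0144] [286. 178.]
top boxes_of spanner 0.78 [ 0.1851 -0.3256  0.0069] [340. 346.]
[ 0.13931011 -0.60926718  0.40475497] [[ 0.975  0.223  0.   ]
 [ 0.223 -0.975 -0.   ]
 [-0.     0.    -1.   ]] {'time': 0.65, 'joint_pos': array([-1.46500961e+00,  5.26627396e-02,  1.61285273e+00, -8.43859648e-06,
        1.47597458e+00, -1.18980982e-01]), 'joint_vel': array([ 0.00070439,  0.00080513, -0.00037227, -0.00194127,  0.00095551,
        0.00055532]), 'joint_efforts': array([ 9.34434593e-05, -3.93490112e+01, -3.70309925e+01, -1.73166327e-04,
        4.93875759e-04, -3.88222947e-07]), 'tool_pos': array([ 0.13931011, -0.60926718,  0.40475497]), 'tool_rot': array([ 5.12733839e-05,  9.93691533e-01,  1.12147824e-01, -4.53871843e-06]), 'contact_force': array([-0.57743979,  0.25395889,  0.92000598]), 'ft_torque': array([ 0.02330898, -0.01098023, -0.00485968]), 'gripper_width': 0.9986922931241854}
```

View pics/a.png

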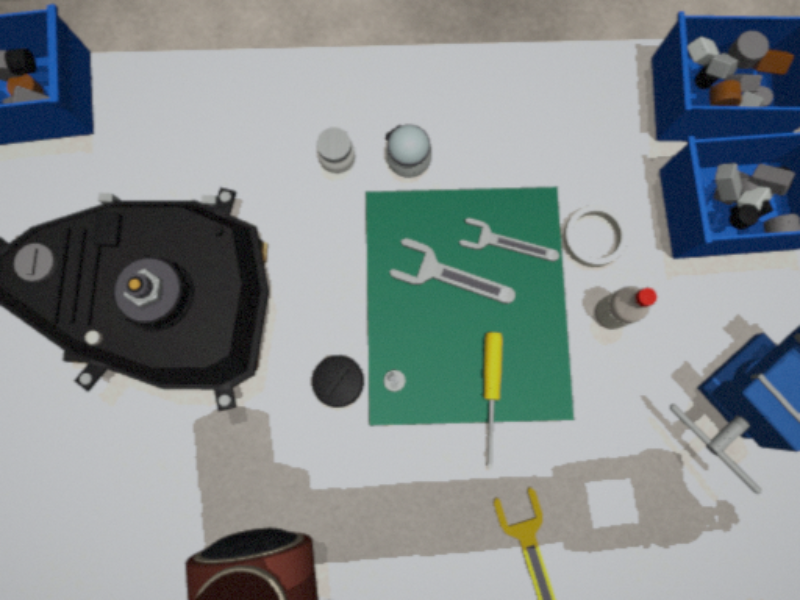

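View pics/side0.png

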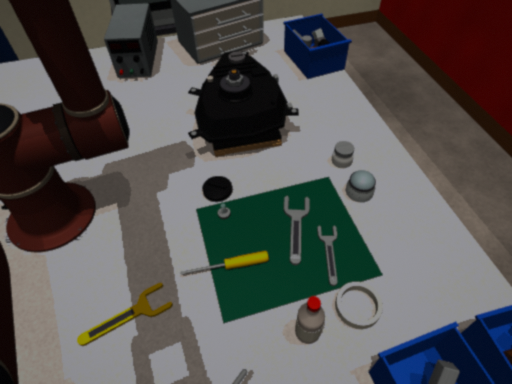

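The steel pair is on the mat. The large one, with its jaw at (410,262) and handle to (508,295), fits the 177 mm description. The small one is at (500,240), and the yellow one at (525,520) is the look-alike. The nut is at (140,288). I'll deal with the nut first and work out the move there.

```bash
cat >> h.py <<'E'
def goto(x,y,z,yaw=None):
    "offset (mm) and twist for TCP target, tool down"
    p,Rm,s=tool(); cur=np.arctan2(Rm[1,0],Rm[0,0])
    print("off",(Rm.T@(np.array([x,y,z])-p)*1000).round(1),"twist",None if yaw is None else round((cur-yaw+np.pi)%(2*np.pi)-np.pi,3),"yaw",cur.round(3),"t",s["time"].round(2),"q6",s["joint_pos"][5].round(2))
E
python3 - <<'E'
from h import *
T=np.array(manip.get_calibration("wrist")["T"]);p,Rm,s=tool()
print((Rm.T@(T[:3,3]-p)).round(3),(Rm.T@T[:3,:3]).round(2),manip.get_calibration("wrist")["fx"])
goto(.539,.181,.405,1.2)
E
```

```text
[0.085 0.001 0.031] [[-0.   -0.94 -0.33]
 [ 1.   -0.   -0.  ]
 [ 0.   -0.33  0.94]] 334.44652389665004Traceback (most recent call last):
  File "<stdin>", line 4, in <module>
  File "h.py", line 22, in goto
    print("off",(Rm.T@(np.array([x,y,z])-p)*1000).round(1),"twist",None if yaw is None else round((cur-yaw+np.pi)%(2*np.pi)-np.pi,3),"yaw",cur.round(3),"t",s["time"].round(2),"q6",s["joint_pos"][5].round(2))
                                                                                                                                                            ^^^^^^^^^^^^^^^
AttributeError: 'float' object has no attribute 'round'
```

```bash
sed -i 's/s\["time"\].round(2)/round(float(s["time"]),2)/' h.py
```

Emit:
play_rows(increments=[{"offset": [26,-31,0],"twist": 0,"grip": 1},{"offset": [52,-62,0],"twist": 0,"grip": 1},{"offset": [78,-93,0],"twist": 0,"grip": 1},{"offset": [104,-124,0],"twist": 0,"grip": 1},{"offset": [130,-155,0],"twist": 0,"grip": 1}])

```text
time: 1.07
tool_pos: [0.2319, -0.4275, 0.4046]
tool_rot: [0.0, 0.994, 0.112, 0.0]
contact_force: [1.5, 0.4, -0.7]
gripper_width: 1.003
```

Emit:
play_rows(increments=[{"offset": [26,-31,0],"twist": 0,"grip": 1},{"offset": [52,-62,0],"twist": 0,"grip": 1},{"offset": [78,-93,0],"twist": 0,"grip": 1},{"offset": [104,-124,0],"twist": 0,"grip": 1},{"offset": [130,-155,0],"twist": 0,"grip": 1}])

```text
time: 1.48
tool_pos: [0.3239, -0.2472, 0.405]
tool_rot: [0.0, 0.994, 0.112, 0.0]
contact_force: [1.0, 0.2, 0.7]
gripper_width: 1.003
```

Emit:
play_rows(increments=[{"offset": [26,-31,0],"twist": 0,"grip": 1},{"offset": [52,-62,0],"twist": 0,"grip": 1},{"offset": [78,-93,0],"twist": 0,"grip": 1},{"offset": [104,-124,0],"twist": 0,"grip": 1},{"offset": [130,-155,0],"twist": 0,"grip": 1}])

```text
time: 1.9
tool_pos: [0.4161, -0.0669, 0.4052]
tool_rot: [0.0, 0.994, 0.112, 0.001]
contact_force: [-0.2, -1.0, 0.1]
gripper_width: 1.001
```

Emit:
play_rows(increments=[{"offset": [26,-31,0],"twist": -0.12,"grip": 1},{"offset": [52,-62,0],"twist": -0.24,"grip": 1},{"offset": [78,-93,0],"twist": -0.36,"grip": 1},{"offset": [104,-124,0],"twist": -0.48,"grip": 1},{"offset": [130,-155,0],"twist": -0.6,"grip": 1}])

```text
time: 2.32
tool_pos: [0.5085, 0.1134, 0.405]
tool_rot: [0.0, 0.915, 0.404, 0.0]
contact_force: [-0.3, -1.6, 1.0]
gripper_width: 1.002
```

```bash
python3 - <<'E'
from h import *
goto(.539,.181,.405,1.2)
E
```

```text
off [ 70.6 -23.    0. ] twist -0.369 yaw 0.831 t 2.32 q6 0.82
```

Emit:
play_rows(increments=[{"offset": [35,-11,0],"twist": -0.12,"grip": 1},{"offset": [71,-23,0],"twist": -0.24,"grip": 1},{"offset": [71,-23,0],"twist": -0.37,"grip": 1},{"offset": [71,-23,0],"twist": -0.37,"grip": 1}])

```text
time: 2.65
tool_pos: [0.5397, 0.1806, 0.4043]
tool_rot: [-0.0, 0.825, 0.565, -0.0]
contact_force: [0.3, -1.1, -1.0]
gripper_width: 1.004
```

```bash
python3 - <<'E'
from h import *
f=manip.grab_frame("wrist")
see(["nut_mid","port_top"],"wrist")
c=proj("wrist",[.539,.181,.181]);print(c)
x,y=int(c[0]),int(c[1]);x0,y0=max(0,x-80),max(0,y-80)
cr=f[y0:y0+160,x0:x0+160];print(x0,y0,cr.shape)
cv2.imwrite("pics/w1.png",f);cv2.imwrite("pics/w1c.png",cv2.resize(cr,None,fx=3.75,fy=3.75,interpolation=cv2.INTER_CUBIC))
goto(.539,.181,.405,1.2)
E
```

```text
wrist tip_of nut_mid 0.66 [0.5393 0.1808 0.1625] [254. 200.]
wrist tip_of port_top 0.73 [0.5406 0.178  0.1651] [257. 204.]
wrist tip_of port_top 0.52 [ 0.417  -0.0448  0.0009] [233. 329.]
[252.77972493 210.04961422]
172 130 (160, 160, 3)
off [ 2.4 -1.1 -0.3] twist -0.009 yaw 1.191 t 2.8 q6 0.57
```

View pics/w1c.png

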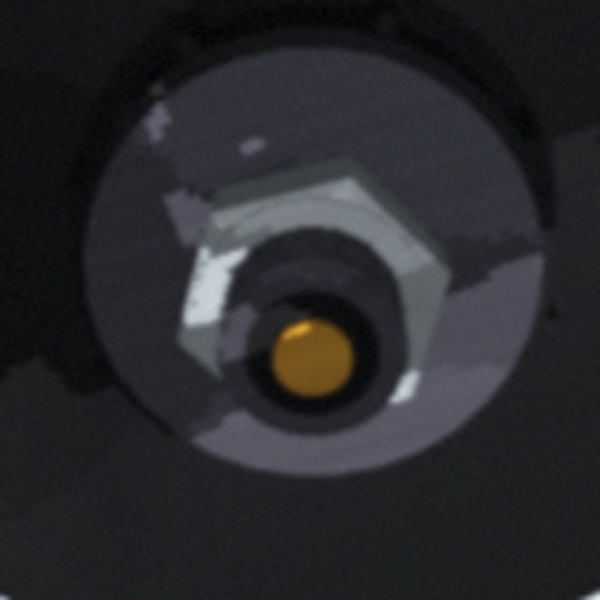

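The crop shows the nut's top face with corners near (210,213), (350,177), (450,272) and (183,330), and the plate centred near (315,260). I'll fit the hex model to these.

```bash
python3 - <<'E'
from h import *
from scipy.optimize import least_squares
C=np.array([[210,213],[350,177],[450,272],[183,330]])/3.75+[172,130]
W=np.array([pix2plane("wrist",u,v,.181) for u,v in C]);print(W.round(4))
print("plate",pix2plane("wrist",256,199.3,.165).round(4))
def f(q,free=True):
    r=[]
    for k,w in zip([0,1,2,-1],W): # corners cw in image
        a=q[2]-k*np.pi/3; r+=list(q[:2]+.0237*np.array([np.cos(a),np.sin(a)])-w[:2])
    return r
a0=np.arctan2(*(W[0,:2]-[.539,.18])[::-1])
s=least_squares(f,[.539,.18,a0]);print(s.x,np.degrees(s.x[2]),np.abs(s.fun).max())
# image orientation: tool-frame direction of flats
p,Rm,_=tool();yaw=np.arctan2(Rm[1,0],Rm[0,0])
n=s.x[2]+np.pi/6 # flat normal
g=[(n+k*np.pi/3) for k in range(6)]
print("yaw",yaw,"tool yaw options (y along flat normal):",np.array(sorted([(x-np.pi/2+np.pi)%(2*np.pi)-np.pi for x in g])).round(3))
for k in range(6): print(proj("wrist",[s.x[0]+.0237*np.cos(s.x[2]-k*np.pi/3),s.x[1]+.0237*np.sin(s.x[2]-k*np.pi/3),.181])*3.75-np.array([172,130])*3.75)
E
```

```text
[[0.5307 0.2008 0.181 ]
 [0.5541 0.1981 0.181 ]
 [0.5634 0.1767 0.181 ]
 [0.5183 0.1834 0.181 ]]
plate [0.5412 0.1812 0.165 ]
[0.54031773 0.17958179 1.96678812] 112.68865836181224 0.0014710713163889055
yaw 1.191457543368986 tool yaw options (y along flat normal): [-2.222 -1.175 -0.128  0.92   1.967  3.014]
[211.01781311 208.68229071]
[352.90271232 173.81898089]
[452.49636379 271.75808989]
[410.56774931 395.88871552]
[276.72701228 426.62849848]
[176.98587662 337.17174428]
```

Emit:
play_rows(increments=[{"offset": [1,-2,20],"twist": 0.12,"grip": 1},{"offset": [1,-2,45],"twist": 0.24,"grip": 1},{"offset": [1,-2,55],"twist": 0.27,"grip": 1},{"offset": [1,-2,55],"twist": 0.27,"grip": 0.8}])

```text
time: 3.13
tool_pos: [0.5366, 0.1791, 0.3463]
tool_rot: [-0.001, 0.896, 0.444, -0.003]
contact_force: [-0.1, 0.6, -0.3]
gripper_width: 0.884
```

```bash
python3 - <<'E'
from h import *
goto(.5405,.180,.340,.92)
E
```

```text
off [3.1 2.6 6.3] twist 0.001 yaw 0.921 t 3.13 q6 0.84
```

Emit:
play_rows(increments=[{"offset": [3,2.5,3],"twist": 0,"grip": 0.7},{"offset": [3,2.5,6],"twist": 0,"grip": 0.6},{"offset": [3,2.5,6],"twist": 0,"grip": 0.6}])

```text
time: 3.38
tool_pos: [0.542, 0.181, 0.3446]
tool_rot: [0.0, 0.895, 0.446, 0.001]
contact_force: [0.4, -0.4, 0.5]
gripper_width: 0.599
```

```bash
python3 - <<'E'
from h import *
goto(.5405,.180,.340,.92)
E
```

```text
off [-1.7 -0.6  4.6] twist 0.004 yaw 0.924 t 3.38 q6 0.84
```

Emit:
play_rows(increments=[{"offset": [-1.5,-0.5,4.5],"twist": 0,"grip": 0.55},{"offset": [-1.5,-0.5,4.5],"twist": 0,"grip": 0.3},{"offset": [-1.5,-0.5,4.5],"twist": 0,"grip": 0.3},{"offset": [-1.5,-0.5,4.5],"twist": 0,"grip": 0.3}])

```text
time: 3.72
tool_pos: [0.5396, 0.1812, 0.34]
tool_rot: [-0.002, 0.895, 0.446, -0.001]
contact_force: [-5.0, 2.3, 4.8]
gripper_width: 0.459
```

```bash
python3 - <<'E'
from h import *
p,Rm,s=tool();print(p,s["contact_force"],s["ft_torque"],s["gripper_width"])
f=manip.grab_frame("wrist");cv2.imwrite("pics/w2.png",f)
E
```

```text
[0.53962024 0.18122582 0.34004602] [-4.98359599  2.33341105  4.7548074 ] [0.53914701 1.0555546  0.1119899 ] 0.4588270935230488
```

View pics/w2.png

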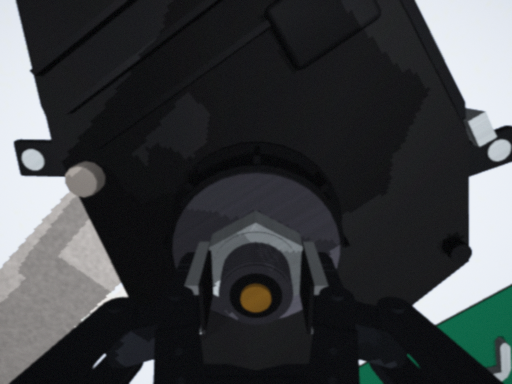

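The fingers are on two flats. Now I turn it clockwise and watch the torque about z.

Emit:
play_rows(increments=[{"offset": [0,-1,0],"twist": 0.1,"grip": 0.3},{"offset": [0,-1,0],"twist": 0.2,"grip": 0.3},{"offset": [0,-1,0],"twist": 0.3,"grip": 0.3},{"offset": [0,-1,0],"twist": 0.4,"grip": 0.3},{"offset": [0,-1,0],"twist": 0.5,"grip": 0.3}])

```text
time: 4.18
tool_pos: [0.5391, 0.1816, 0.3401]
tool_rot: [-0.001, 0.978, 0.209, -0.0]
contact_force: [-3.5, 1.6, 3.3]
gripper_width: 0.458
```

```bash
cat > st.py <<'E'
from h import *
p,Rm,s=tool();print("t",round(float(s["time"]),2),p.round(4),"yaw",np.arctan2(Rm[1,0],Rm[0,0]).round(3),"F",s["contact_force"].round(1),"M",s["ft_torque"].round(2),"w",round(float(s["gripper_width"]),3),"q6",s["joint_pos"][5].round(2),"tau6",s["joint_efforts"][5].round(2),"tilt",(Rm[:2,2]).round(3))
E
python3 st.py
```

```text
t 4.18 [0.5391 0.1816 0.3401] yaw 0.421 F [-3.5  1.6  3.3] M [0.4  0.67 0.31] w 0.458 q6 1.34 tau6 -0.71 tilt [-0.001  0.002]
```

Emit:
play_rows(increments=[{"offset": [0,0,0],"twist": 0.06,"grip": 0.3},{"offset": [0,0,0],"twist": 0.12,"grip": 0.3},{"offset": [0,0,0],"twist": 0.12,"grip": 0.3}])

```text
time: 4.43
tool_pos: [0.5391, 0.1817, 0.34]
tool_rot: [-0.001, 0.988, 0.151, -0.001]
contact_force: [-5.0, 3.2, 5.4]
gripper_width: 0.455
```

```bash
python3 st.py
```

```text
t 4.43 [0.5391 0.1817 0.34  ] yaw 0.304 F [-5.   3.2  5.4] M [ 0.57  0.84 -0.26] w 0.455 q6 1.46 tau6 0.13 tilt [-0.001  0.002]
```

Emit:
play_rows(increments=[{"offset": [0,0,0],"twist": 0.05,"grip": 0.3},{"offset": [0,0,0],"twist": 0.1,"grip": 0.3}])

```text
time: 4.6
tool_pos: [0.5391, 0.1817, 0.34]
tool_rot: [-0.001, 0.995, 0.102, -0.001]
contact_force: [-5.3, 2.5, 4.6]
gripper_width: 0.459
```

```bash
python3 st.py
```

```text
t 4.6 [0.5391 0.1817 0.34  ] yaw 0.205 F [-5.3  2.5  4.6] M [0.66 0.87 0.25] w 0.459 q6 1.56 tau6 -0.25 tilt [-0.001  0.002]
```

Emit:
play_rows(increments=[{"offset": [0,0,0],"twist": 0.05,"grip": 0.3},{"offset": [0,0,0],"twist": 0.1,"grip": 0.3}])

```text
time: 4.77
tool_pos: [0.5391, 0.1818, 0.34]
tool_rot: [-0.001, 0.999, 0.052, -0.001]
contact_force: [-5.1, 3.3, 4.7]
gripper_width: 0.463
```

```bash
python3 st.py
```

```text
t 4.77 [0.5391 0.1818 0.34  ] yaw 0.105 F [-5.1  3.3  4.7] M [0.55 0.83 0.22] w 0.463 q6 1.66 tau6 -0.23 tilt [-0.001  0.002]
```

Emit:
play_rows(increments=[{"offset": [0,0,0],"twist": 0.05,"grip": 0.3}])

```text
time: 4.85
tool_pos: [0.5391, 0.1818, 0.34]
tool_rot: [-0.001, 1.0, 0.027, -0.001]
contact_force: [-5.1, 3.1, 4.6]
gripper_width: 0.461
```

```bash
python3 st.py
```

```text
t 4.85 [0.5391 0.1818 0.34  ] yaw 0.055 F [-5.1  3.1  4.6] M [0.65 0.81 0.25] w 0.461 q6 1.71 tau6 -0.23 tilt [-0.001  0.002]
```

Emit:
play_rows(increments=[{"offset": [0,0,0],"twist": 0.08,"grip": 0.3}])

```text
time: 4.93
tool_pos: [0.5391, 0.1818, 0.3401]
tool_rot: [-0.001, 1.0, -0.013, -0.001]
contact_force: [-5.0, 2.7, 4.3]
gripper_width: 0.459
```

```bash
python3 st.py
```

```text
t 4.93 [0.5391 0.1818 0.3401] yaw -0.026 F [-5.   2.7  4.3] M [0.68 0.87 0.26] w 0.459 q6 1.79 tau6 -0.71 tilt [-0.001  0.002]
```

Emit:
play_rows(increments=[{"offset": [0,0,0],"twist": 0.06,"grip": 0.3}])

```text
time: 5.02
tool_pos: [0.5391, 0.1818, 0.34]
tool_rot: [-0.001, 0.999, -0.043, -0.001]
contact_force: [-5.2, 3.7, 5.3]
gripper_width: 0.462
```

```bash
python3 st.py
```

```text
t 5.02 [0.5391 0.1818 0.34  ] yaw -0.086 F [-5.2  3.7  5.3] M [0.77 0.84 0.24] w 0.462 q6 1.85 tau6 -0.22 tilt [-0.001  0.002]
```

Emit:
play_rows(increments=[{"offset": [0,0,0],"twist": 0.06,"grip": 0.3}])

```text
time: 5.1
tool_pos: [0.5391, 0.1819, 0.3401]
tool_rot: [-0.001, 0.997, -0.073, -0.001]
contact_force: [-5.2, 4.0, 5.2]
gripper_width: 0.466
```

```bash
python3 st.py
```

```text
t 5.1 [0.5391 0.1819 0.3401] yaw -0.146 F [-5.2  4.   5.2] M [0.72 0.84 0.23] w 0.466 q6 1.91 tau6 -0.32 tilt [-0.001  0.003]
```

Emit:
play_rows(increments=[{"offset": [0,0,0],"twist": 0.06,"grip": 0.3}])

```text
time: 5.18
tool_pos: [0.5391, 0.1819, 0.34]
tool_rot: [-0.001, 0.995, -0.103, -0.001]
contact_force: [-5.0, 4.5, 4.6]
gripper_width: 0.463
```

```bash
python3 st.py
```

```text
t 5.18 [0.5391 0.1819 0.34  ] yaw -0.205 F [-5.   4.5  4.6] M [0.75 0.81 0.22] w 0.463 q6 1.97 tau6 -0.33 tilt [-0.001  0.003]
```

Emit:
play_rows(increments=[{"offset": [0,0,0],"twist": 0.06,"grip": 0.3}])

```text
time: 5.27
tool_pos: [0.5391, 0.1819, 0.34]
tool_rot: [-0.001, 0.991, -0.132, -0.001]
contact_force: [-4.1, 4.0, 4.2]
gripper_width: 0.461
```

```bash
python3 st.py
```

```text
t 5.27 [0.5391 0.1819 0.34  ] yaw -0.265 F [-4.1  4.   4.2] M [0.79 0.81 0.27] w 0.461 q6 2.03 tau6 -0.33 tilt [-0.001  0.003]
```

Emit:
play_rows(increments=[{"offset": [0,0,0],"twist": 0.06,"grip": 0.3}])

```text
time: 5.35
tool_pos: [0.5391, 0.182, 0.34]
tool_rot: [-0.001, 0.987, -0.162, -0.001]
contact_force: [-5.4, 4.7, 3.5]
gripper_width: 0.46
```

```bash
python3 st.py
```

```text
t 5.35 [0.5391 0.182  0.34  ] yaw -0.325 F [-5.4  4.7  3.5] M [0.82 0.77 0.26] w 0.46 q6 2.09 tau6 -0.33 tilt [-0.001  0.003]
```

Emit:
play_rows(increments=[{"offset": [0,0,0],"twist": 0.06,"grip": 0.3}])

```text
time: 5.43
tool_pos: [0.5391, 0.182, 0.34]
tool_rot: [-0.001, 0.981, -0.192, -0.001]
contact_force: [-6.0, 4.3, 4.2]
gripper_width: 0.459
```

```bash
python3 st.py
```

```text
t 5.43 [0.5391 0.182  0.34  ] yaw -0.385 F [-6.   4.3  4.2] M [0.74 0.74 0.28] w 0.459 q6 2.15 tau6 -0.33 tilt [-0.001  0.003]
```

Emit:
play_rows(increments=[{"offset": [0,0,0],"twist": 0.06,"grip": 0.3}])

```text
time: 5.52
tool_pos: [0.5391, 0.182, 0.34]
tool_rot: [-0.001, 0.975, -0.221, -0.001]
contact_force: [-5.1, 5.1, 4.0]
gripper_width: 0.463
```

```bash
python3 st.py
```

```text
t 5.52 [0.5391 0.182  0.34  ] yaw -0.445 F [-5.1  5.1  4. ] M [0.85 0.72 0.68] w 0.463 q6 2.21 tau6 -0.12 tilt [-0.001  0.003]
```

Mz jumped from 0.26 to 0.68, so the nut is on the stop after about 1.37 rad in all. I'll hold one row, let go and lift.

Emit:
play_rows(increments=[{"offset": [0,0,0],"twist": 0,"grip": 0.3},{"offset": [0,0,0],"twist": 0,"grip": 0.7},{"offset": [0,0,0],"twist": 0,"grip": 0.8},{"offset": [0,0,-20],"twist": 0,"grip": 0.8},{"offset": [0,0,-60],"twist": 0,"grip": 1}])

```text
time: 5.93
tool_pos: [0.5383, 0.1805, 0.3933]
tool_rot: [0.003, 0.975, -0.221, -0.005]
contact_force: [0.2, 0.2, -1.4]
gripper_width: 0.921
```

```bash
python3 st.py; python3 - <<'E'
from h import *
goto(.54,.181,.4,-.445)
f=manip.grab_frame("wrist");cv2.imwrite("pics/w3.png",f)
see(["nut_mid"],"wrist")
c=proj("wrist",[.54,.181,.181]);x0,y0=int(c[0])-80,max(0,int(c[1])-80);print(c,x0,y0)
cr=f[y0:y0+160,x0:x0+160]
# predicted hex overlay, thin
cr=cv2.resize(cr,None,fx=3.75,fy=3.75,interpolation=cv2.INTER_CUBIC)
pts=[(proj("wrist",[.54+.0237*np.cos(a),.181+.0237*np.sin(a),.181])-[x0,y0])*3.75 for a in -.445+np.arange(6)*np.pi/3]
cv2.polylines(cr,[np.int32(pts)],True,(0,0,255),1)
cv2.imwrite("pics/w3c.png",cr)
E
```

```text
t 5.93 [0.5383 0.1805 0.3933] yaw -0.445 F [ 0.2  0.2 -1.4] M [ 0.02  0.05 -0.01] w 0.921 q6 2.21 tau6 -0.0 tilt [-0.011 -0.003]
off [ 1.3 -1.2 -6.8] twist 0.0 yaw -0.445 t 5.93 q6 2.21
[258.59414651 219.44330607] 178 139
```

View pics/w3c.png

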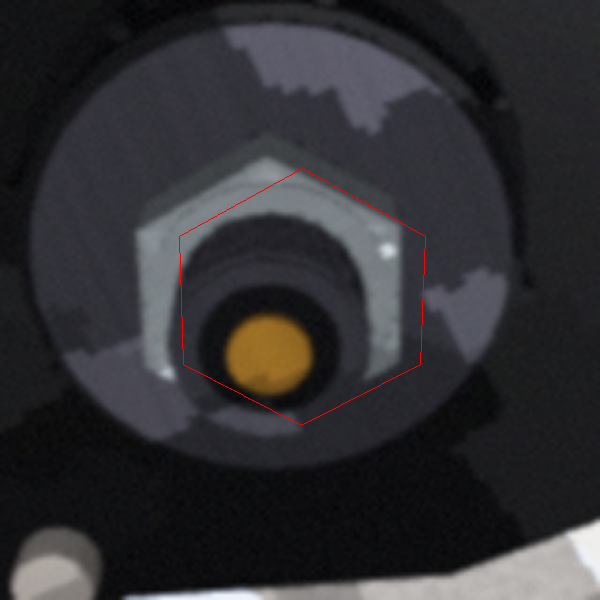

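The nut shows upright in the crop, with its top corner at (267,157). The overlay sits about 35 px to the right because the arm was still moving when the frame was taken. I'll settle and look again.

Emit:
play_rows(increments=[{"offset": [0,0,0],"twist": 0,"grip": 1},{"offset": [0,0,0],"twist": 0,"grip": 1},{"offset": [0,0,0],"twist": 0,"grip": 1}])

```text
time: 6.28
tool_pos: [0.5393, 0.1808, 0.3977]
tool_rot: [0.001, 0.975, -0.221, -0.001]
contact_force: [-0.8, 0.3, 0.1]
gripper_width: 1.003
```

```bash
python3 st.py; python3 - <<'E'
from h import *
f=manip.grab_frame("wrist");cv2.imwrite("pics/w4.png",f)
see(["nut_mid","port_top"],"wrist")
c=proj("wrist",[.54,.181,.181]);x0,y0=int(c[0])-80,max(0,int(c[1])-80);print(c,x0,y0)
cr=f[y0:y0+160,x0:x0+160]
cr=cv2.resize(cr,None,fx=3.75,fy=3.75,interpolation=cv2.INTER_CUBIC)
pts=[(proj("wrist",[.54+.0237*np.cos(a),.181+.0237*np.sin(a),.181])-[x0,y0])*3.75 for a in -.445+np.arange(6)*np.pi/3]
cv2.polylines(cr,[np.int32(pts)],True,(0,0,255),1)
cv2.imwrite("pics/w4c.png",cr)
E
```

```text
t 6.28 [0.5393 0.1808 0.3977] yaw -0.445 F [-0.8  0.3  0.1] M [ 0.03 -0.01  0.01] w 1.003 q6 2.21 tau6 -0.0 tilt [-0.002 -0.001]
[254.14936241 219.10542752] 174 139
```

View pics/w4c.png

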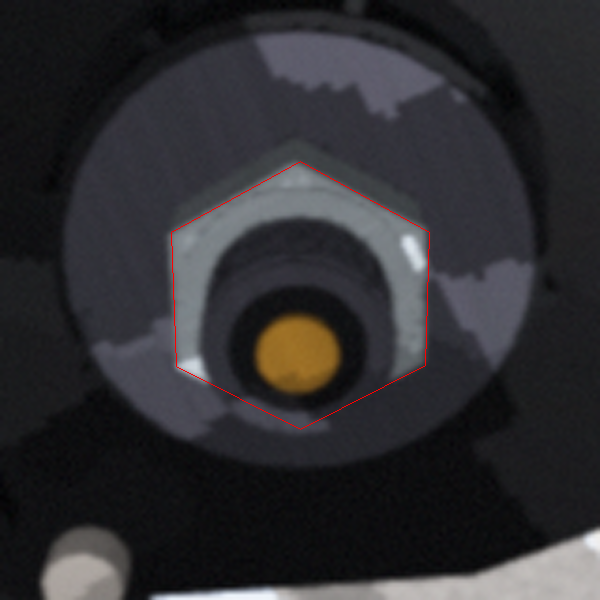

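The overlay now fits within about a pixel, so the nut is at (0.540, 0.181) with flats parallel to yaw -0.445. Next I move over to the spanner.

Emit:
play_rows(increments=[{"offset": [14.5,23.5,0],"twist": -0.113,"grip": 1},{"offset": [29,47,0],"twist": -0.226,"grip": 1},{"offset": [43.5,70,0],"twist": -0.339,"grip": 1},{"offset": [58,93.5,0],"twist": -0.452,"grip": 1},{"offset": [72.5,117,0],"twist": -0.565,"grip": 1}])

```text
time: 6.85
tool_pos: [0.5544, 0.0431, 0.3984]
tool_rot: [-0.0, 0.998, 0.063, -0.001]
contact_force: [0.2, -0.6, 0.2]
gripper_width: 0.998
```

Emit:
play_rows(increments=[{"offset": [-0.3,27.6,0],"twist": -0.113,"grip": 1},{"offset": [-0.6,55.2,0],"twist": -0.226,"grip": 1},{"offset": [-0.9,82.8,0],"twist": -0.339,"grip": 1},{"offset": [-1.2,110.4,0],"twist": -0.452,"grip": 1},{"offset": [-1.5,138,0],"twist": -0.565,"grip": 1}])

```text
time: 7.27
tool_pos: [0.5694, -0.0943, 0.3984]
tool_rot: [-0.0, 0.941, 0.338, -0.0]
contact_force: [-0.2, -0.2, 0.6]
gripper_width: 1.003
```

Emit:
play_rows(increments=[{"offset": [-15,23,0],"twist": -0.113,"grip": 1},{"offset": [-30,46,0],"twist": -0.226,"grip": 1},{"offset": [-45,69,0],"twist": -0.339,"grip": 1},{"offset": [-60,92,0],"twist": -0.452,"grip": 1},{"offset": [-75,115.5,0],"twist": -0.565,"grip": 1}])

```text
time: 7.68
tool_pos: [0.5844, -0.2312, 0.3982]
tool_rot: [-0.001, 0.809, 0.587, -0.0]
contact_force: [1.2, 0.7, 0.8]
gripper_width: 1.001
```

Emit:
play_rows(increments=[{"offset": [0,0,0],"twist": 0,"grip": 1},{"offset": [0,0,0],"twist": 0,"grip": 1},{"offset": [0,0,0],"twist": 0,"grip": 1},{"offset": [0,0,0],"twist": 0,"grip": 1}])

```text
time: 8.02
tool_pos: [0.5845, -0.2289, 0.3988]
tool_rot: [-0.0, 0.811, 0.585, -0.0]
contact_force: [-0.3, -0.6, -0.7]
gripper_width: 1.001
```

```bash
python3 st.py; python3 - <<'E'
from h import *
f=manip.grab_frame("wrist");cv2.imwrite("pics/w5.png",f)
see(["spanner_jaw","spanner","small_spanner"],"wrist")
see(["spanner"],"wrist","boxes_of")
cv2.imwrite("pics/w5b.png",cv2.resize(f,(800,600)))
E
```

```text
t 8.02 [ 0.5845 -0.2289  0.3988] yaw 1.25 F [-0.3 -0.6 -0.7] M [0.   0.04 0.02] w 1.001 q6 -0.17 tau6 0.01 tilt [-0.001  0.001]
wrist tip_of spanner_jaw 0.84 [ 0.2375 -0.3052 -0.0021] [ 22. 287.]
wrist tip_of spanner 0.92 [ 0.2393 -0.3059 -0.0029] [ 24. 286.]
wrist tip_of small_spanner 0.58 [ 0.6534 -0.2556  0.0031] [321. 154.]
wrist boxes_of spanner 0.74 [ 0.5767 -0.2062  0.0123] [242. 136.]
wrist boxes_of spanner 0.59 [ 0.2292 -0.3239  0.0048] [ 20. 303.]
wrist boxes_of spanner 0.34 [ 0.4236 -0.1331  0.0112] [ 81. 116.]
```

View pics/w5b.png

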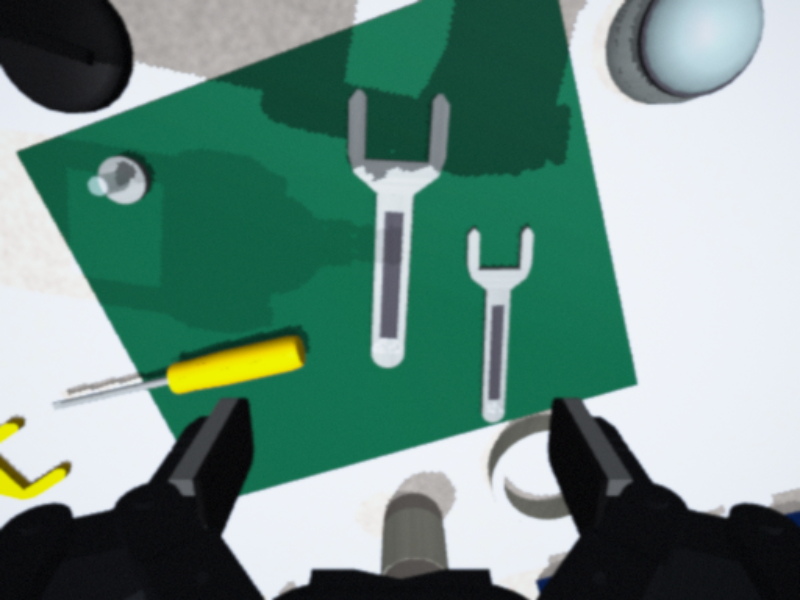

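The wrist view shows the plain steel large spanner with tips at (357,92) and (440,95), and its handle end at (387,366). The small one is at (495,320) on its right. I compute its pose and crop-check the fit by overlaying the outline.

```bash
python3 - <<'E'
from h import *
S=lambda u,v,z=.012: pix2plane("wrist",u*.64,v*.64,z)
tl,tr,fl,fr,e=[S(*q) for q in((357,91),(440,94),(368,163),(431,164),(387,366))]
mid=(tl+tr)/2; d=mid-e; h=np.arctan2(d[1],d[0]);u=np.array([np.cos(h),np.sin(h),0])
print("len",np.linalg.norm(d),"tipsep",np.linalg.norm(tl-tr),"head",h,"jaw from end",(e+.177*u)[:2].round(4),"from tips",(mid-.018*u)[:2].round(4))
hm=[(S(383,210)+0)];l,r=S(376,240),S(412,240);l2,r2=S(372,335),S(404,335)
c1=(l+r)/2;c2=(l2+r2)/2;dd=c1-c2;print("handle h",np.arctan2(dd[1],dd[0]),"w",np.linalg.norm(l-r))
j=mid-.018*u
print(np.linalg.norm(S(398,123)-j))
v=np.array([-u[1],u[0],0])
# overlay
J=((mid-.018*u)+(e+.177*u))/2
f=cv2.imread("pics/w5.png");
g=cv2.resize(f,None,fx=4,fy=4,interpolation=cv2.INTER_CUBIC)
def dr(P,c=(0,0,255)): cv2.polylines(g,[np.int32([proj("wrist",[*(J+a/1e3*u+b/1e3*v)[:2],.012])*4 for a,b in P])],True,c,1)
dr([(-47,-12),(-47,12),(-177,12),(-177,-12)]);dr([(18,-21.5),(18,21.5),(-25,21.5),(-25,-21.5)]);dr([(-69,-12),(-69,12),(-91,12),(-91,-12)],(255,0,0))
cv2.imwrite("pics/w5c.png",g[180:980,820:1400][:, :][::1]) 
G=J-.08*u;print("J",J,"grasp",G); goto(G[0],G[1],.181,h)
E
```

```text
len 0.19390893144942753 tipsep 0.05284990188516743 head 1.203798165683178 jaw from end [ 0.6085 -0.1542] from tips [ 0.6081 -0.1552]
handle h 1.1844009502900998 w 0.025084994890880313
0.0006674137872845831
J [ 0.60833783 -0.1546794   0.012     ] grasp [ 0.57963262 -0.22935209  0.012     ]
off [ -1.8  -4.7 218.3] twist 0.047 yaw 1.251 t 8.27 q6 -0.17
```

```bash
python3 -c "
import cv2;a=cv2.imread('pics/w5c.png');cv2.imwrite('pics/w5d.png',cv2.resize(a,None,fx=.75,fy=.75,interpolation=cv2.INTER_AREA))"
```

```text
(no output)
```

View pics/w5d.png

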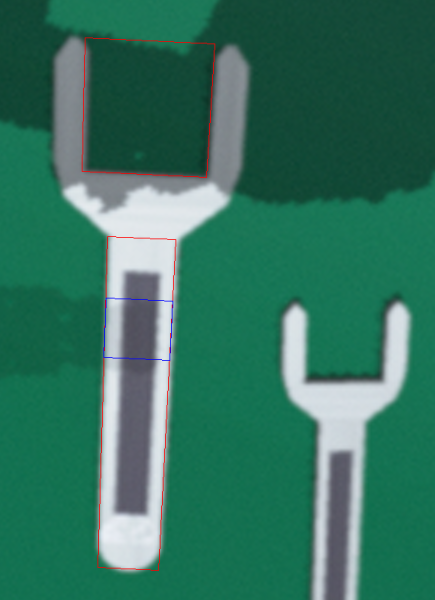

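The outline fits the steel spanner: gap, handle and length all match the fitting one, and it is not the small one at right. I descend with the fingers part open.

Emit:
play_rows(increments=[{"offset": [-2,-4.5,40],"twist": 0.047,"grip": 0.55},{"offset": [-2,-4.5,80],"twist": 0.047,"grip": 0.55},{"offset": [-2,-4.5,120],"twist": 0.047,"grip": 0.55},{"offset": [-2,-4.5,155],"twist": 0.047,"grip": 0.55},{"offset": [-2,-4.5,180],"twist": 0.047,"grip": 0.55}])

```text
time: 8.68
tool_pos: [0.5784, -0.2292, 0.2153]
tool_rot: [-0.002, 0.824, 0.566, -0.001]
contact_force: [-0.4, 0.7, 0.6]
gripper_width: 0.551
```

Emit:
play_rows(increments=[{"offset": [0,0,15],"twist": 0,"grip": 0.55},{"offset": [0,0,25],"twist": 0,"grip": 0.55},{"offset": [0,0,25],"twist": 0,"grip": 0.55},{"offset": [0,0,25],"twist": 0,"grip": 0.55}])

```text
time: 9.02
tool_pos: [0.5799, -0.2303, 0.1946]
tool_rot: [0.0, 0.824, 0.566, 0.0]
contact_force: [1.0, 0.5, 0.5]
gripper_width: 0.554
```

```bash
python3 st.py; python3 - <<'E'
from h import *
goto(.5796,-.2294,.177,1.204)
E
```

```text
t 9.02 [ 0.5799 -0.2303  0.1946] yaw 1.203 F [1.  0.5 0.5] M [-0.01 -0.03 -0.06] w 0.554 q6 -0.13 tau6 0.0 tilt [ 0. -0.]
off [ 0.7 -0.6 17.6] twist -0.001 yaw 1.203 t 9.02 q6 -0.13
```

Emit:
play_rows(increments=[{"offset": [0.5,-0.5,10],"twist": 0,"grip": 0.55},{"offset": [0.5,-0.5,17],"twist": 0,"grip": 0.5},{"offset": [0.5,-0.5,17],"twist": 0,"grip": 0.1},{"offset": [0.5,-0.5,17],"twist": 0,"grip": 0.1},{"offset": [0.5,-0.5,17],"twist": 0,"grip": 0.1}])

```text
time: 9.43
tool_pos: [0.5793, -0.2297, 0.1773]
tool_rot: [0.0, 0.825, 0.566, 0.0]
contact_force: [-0.1, 0.8, -2.1]
gripper_width: 0.255
```

Emit:
play_rows(increments=[{"offset": [0,0,0],"twist": 0,"grip": 0.1},{"offset": [0,0,0],"twist": 0,"grip": 0.1},{"offset": [0,0,0],"twist": 0,"grip": 0.1}])

```text
time: 9.68
tool_pos: [0.5792, -0.2296, 0.177]
tool_rot: [-0.0, 0.825, 0.566, -0.0]
contact_force: [-0.0, -1.3, -2.7]
gripper_width: 0.26
```

```bash
python3 st.py
```

```text
t 9.68 [ 0.5792 -0.2296  0.177 ] yaw 1.203 F [-0.  -1.3 -2.7] M [ 0.01 -0.04  0.  ] w 0.26 q6 -0.13 tau6 0.0 tilt [-0.  0.]
```

Gripped at the handle's width. Lifting it.

Emit:
play_rows(increments=[{"offset": [0,0,-10],"twist": 0,"grip": 0.1},{"offset": [0,0,-35],"twist": 0,"grip": 0.1},{"offset": [0,0,-65],"twist": 0,"grip": 0.1},{"offset": [0,0,-95],"twist": 0,"grip": 0.1},{"offset": [0,0,-125],"twist": 0,"grip": 0.1}])

```text
time: 10.1
tool_pos: [0.5791, -0.2295, 0.304]
tool_rot: [-0.0, 0.825, 0.566, -0.0]
contact_force: [0.1, -0.4, -2.6]
gripper_width: 0.253
```

Emit:
play_rows(increments=[{"offset": [0,0,-30],"twist": 0,"grip": 0.1},{"offset": [0,0,-60],"twist": 0,"grip": 0.1},{"offset": [0,0,-85],"twist": 0,"grip": 0.1},{"offset": [0,0,-98],"twist": 0,"grip": 0.1},{"offset": [0,0,-98],"twist": 0,"grip": 0.1}])

```text
time: 10.52
tool_pos: [0.5799, -0.2299, 0.4054]
tool_rot: [0.004, 0.825, 0.566, 0.002]
contact_force: [1.1, -0.3, -3.0]
gripper_width: 0.256
```

```bash
python3 st.py; python3 - <<'E'
from h import *
goto(.551,.041,.40,1.649)
E
```

```text
t 10.52 [ 0.5799 -0.2299  0.4054] yaw 1.203 F [ 1.1 -0.3 -3. ] M [-0.02  0.01  0.04] w 0.256 q6 -0.13 tau6 0.0 tilt [ 0.007 -0.004]
off [ 242.4 -124.5    4.2] twist -0.446 yaw 1.203 t 10.52 q6 -0.13
```

Emit:
play_rows(increments=[{"offset": [15,-8,0],"twist": 0,"grip": 0.1},{"offset": [42,-22,0],"twist": 0,"grip": 0.1},{"offset": [70,-36,0],"twist": 0,"grip": 0.1},{"offset": [98,-50,0],"twist": 0,"grip": 0.1},{"offset": [126,-64,0],"twist": 0,"grip": 0.1}])

```text
time: 10.93
tool_pos: [0.5639, -0.0872, 0.3968]
tool_rot: [-0.002, 0.825, 0.566, -0.002]
contact_force: [0.3, 0.9, -3.1]
gripper_width: 0.259
```

Emit:
play_rows(increments=[{"offset": [28,-15,0],"twist": -0.08,"grip": 0.1},{"offset": [56,-30,0],"twist": -0.17,"grip": 0.1},{"offset": [84,-45,0],"twist": -0.26,"grip": 0.1},{"offset": [106,-55,0],"twist": -0.36,"grip": 0.1},{"offset": [116,-60,0],"twist": -0.446,"grip": 0.1}])

```text
time: 11.35
tool_pos: [0.5493, 0.044, 0.3969]
tool_rot: [-0.003, 0.676, 0.737, -0.001]
contact_force: [0.0, -0.1, -3.1]
gripper_width: 0.254
```

Emit:
play_rows(increments=[{"offset": [0,0,0],"twist": 0,"grip": 0.1},{"offset": [0,0,15],"twist": 0,"grip": 0.1},{"offset": [0,0,35],"twist": 0,"grip": 0.1},{"offset": [0,0,50],"twist": 0,"grip": 0.1},{"offset": [0,0,50],"twist": 0,"grip": 0.1}])

```text
time: 11.77
tool_pos: [0.5488, 0.0405, 0.3438]
tool_rot: [-0.004, 0.68, 0.733, -0.004]
contact_force: [-1.0, 0.5, -3.7]
gripper_width: 0.255
```

Emit:
play_rows(increments=[{"offset": [0,0,0],"twist": 0,"grip": 0.1},{"offset": [0,0,0],"twist": 0,"grip": 0.1}])

```text
time: 11.93
tool_pos: [0.5508, 0.0405, 0.3502]
tool_rot: [-0.0, 0.679, 0.734, -0.0]
contact_force: [0.3, 0.5, -3.5]
gripper_width: 0.256
```

```bash
python3 st.py; python3 - <<'E'
from h import *
f=manip.grab_frame("wrist");cv2.imwrite("pics/w6.png",f)
cv2.imwrite("pics/s6.png",manip.grab_frame("side"))
p,Rm,s=tool();u=Rm[:,0]
J=p+.0804*u;print("pred jaw",J.round(4))
v=np.array([-u[1],u[0],0]);z=p[2]-.174+.009
g=cv2.resize(f,None,fx=3,fy=3,interpolation=cv2.INTER_CUBIC)
def dr(pts,c=(0,0,255)): cv2.polylines(g,[np.int32([proj("wrist",q)*3 for q in pts])],True,c,1)
dr([[*(J+a/1e3*u+b/1e3*v)[:2],z] for a,b in((18,-21.5),(18,21.5),(-25,21.5),(-25,-21.5))])
dr([[.54+.0237*np.cos(a),.181+.0237*np.sin(a),.181] for a in -.445+np.arange(6)*np.pi/3],(0,255,0))
print(proj("wrist",J),proj("wrist",[.54,.181,.181]))
cv2.imwrite("pics/w6g.png",g);c=proj("wrist",(J+np.array([.54,.181,.181]))/2)*3;x,y=int(c[0]),int(c[1])
cr=g[max(0,y-400):y+300,max(0,x-350):x+350];print(max(0,x-350),max(0,y-400));cv2.imwrite("pics/w6c.png",cv2.resize(cr,None,fx=.85,fy=.85,interpolation=cv2.INTER_AREA)) 
E
```

```text
t 11.93 [0.5508 0.0405 0.3502] yaw 1.648 F [ 0.3  0.5 -3.5] M [0.   0.02 0.01] w 0.256 q6 -0.14 tau6 0.01 tilt [-0. -0.]
pred jaw [0.5449 0.1207 0.3514]
[265.07152422  27.30958975] [ 252.39259316 -107.91194986]
394 0
```

View pics/w6c.png

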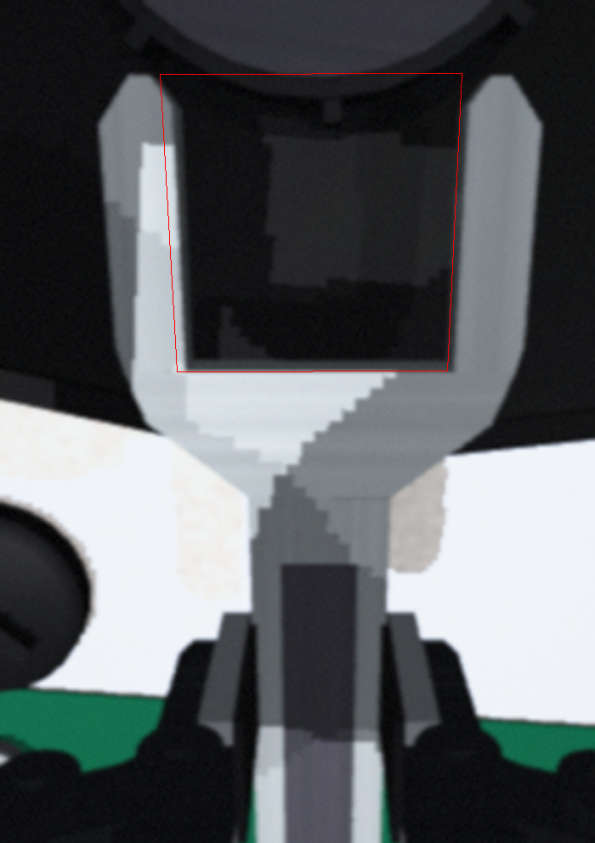

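The spanner's jaw shows with floor corners at (183,371) and (452,371), about 0.8 mm toward tool +y of the prediction. The nut is just out of view above. I go to nut height and close in part way.

Emit:
play_rows(increments=[{"offset": [8,-0.5,3],"twist": 0,"grip": 0.1},{"offset": [18,-0.5,6],"twist": 0,"grip": 0.1},{"offset": [25,-0.5,6],"twist": 0,"grip": 0.1},{"offset": [25,-0.5,6],"twist": 0,"grip": 0.1},{"offset": [25,-0.5,6],"twist": 0,"grip": 0.1}])

```text
time: 12.45
tool_pos: [0.5482, 0.0664, 0.3442]
tool_rot: [0.0, 0.678, 0.735, -0.0]
contact_force: [0.1, -0.4, -2.5]
gripper_width: 0.262
```

```bash
python3 st.py; python3 - <<'E'
from h import *
goto(.5454,.1017,.344,1.649)
f=manip.grab_frame("wrist");cv2.imwrite("pics/w7.png",f)
g=cv2.resize(f,None,fx=3,fy=3,interpolation=cv2.INTER_CUBIC)
def dr(pts,c=(0,0,255)): cv2.polylines(g,[np.int32([proj("wrist",q)*3 for q in pts])],True,c,1)
dr([[.54+.0237*np.cos(a),.181+.0237*np.sin(a),.181] for a in -.445+np.arange(6)*np.pi/3],(0,255,0))
cv2.imwrite("pics/w7c.png",g[0:500,400:1150])
E
```

```text
t 12.45 [0.5482 0.0664 0.3442] yaw 1.65 F [ 0.1 -0.4 -2.5] M [ 0.08 -0.02 -0.02] w 0.262 q6 -0.09 tau6 0.02 tilt [ 0. -0.]
off [35.4  0.   0.2] twist 0.001 yaw 1.65 t 12.45 q6 -0.09
```

View pics/w7c.png

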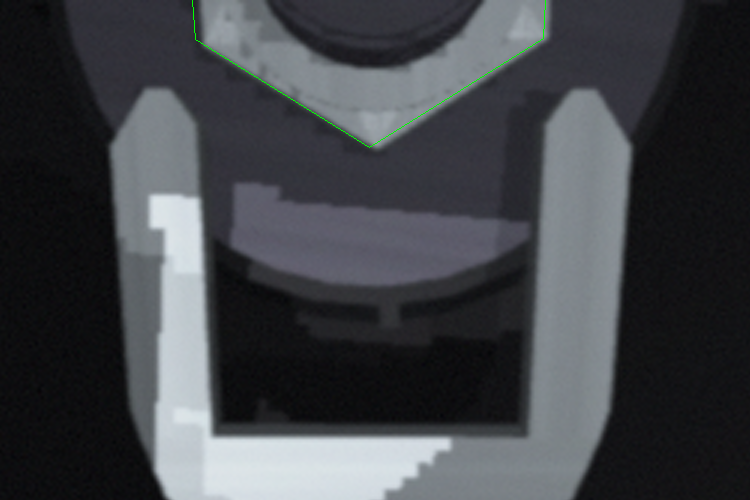

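The nut outline and the jaw are both centred at column 371 and parallel, with clearance each side. I slide on slowly.

Emit:
play_rows(increments=[{"offset": [6,0,0],"twist": 0,"grip": 0.1},{"offset": [12,0,0],"twist": 0,"grip": 0.1},{"offset": [18,0,0],"twist": 0,"grip": 0.1},{"offset": [24,0,0],"twist": 0,"grip": 0.1},{"offset": [24,0,0],"twist": 0,"grip": 0.1}])

```text
time: 12.92
tool_pos: [0.5463, 0.0906, 0.3442]
tool_rot: [-0.0, 0.679, 0.735, 0.0]
contact_force: [-0.2, -0.7, -1.9]
gripper_width: 0.26
```

```bash
python3 st.py
```

```text
t 12.92 [0.5463 0.0906 0.3442] yaw 1.65 F [-0.2 -0.7 -1.9] M [ 0.01  0.03 -0.02] w 0.26 q6 -0.05 tau6 0.08 tilt [-0.     0.001]
```

Emit:
play_rows(increments=[{"offset": [4,0,0],"twist": 0,"grip": 0.1},{"offset": [8,0,0],"twist": 0,"grip": 0.1},{"offset": [10,0,0],"twist": 0,"grip": 0.1},{"offset": [10,0,0],"twist": 0,"grip": 0.1}])

```text
time: 13.25
tool_pos: [0.5456, 0.0999, 0.3442]
tool_rot: [-0.0, 0.679, 0.734, 0.0]
contact_force: [-0.2, 0.5, -2.6]
gripper_width: 0.258
```

```bash
python3 st.py;  python3 - <<'E'
from h import *
goto(.5454,.1017,.344,1.649)
f=manip.grab_frame("wrist");cv2.imwrite("pics/w8.png",f)
see(["spanner_jaw","nut_mid"],"wrist")
cv2.imwrite("pics/w8c.png",cv2.resize(f[0:240,120:400],None,fx=2.5,fy=2.5,interpolation=cv2.INTER_CUBIC))
E
```

```text
t 13.25 [0.5456 0.0999 0.3442] yaw 1.649 F [-0.2  0.5 -2.6] M [ 0.03  0.04 -0.01] w 0.258 q6 -0.03 tau6 0.03 tilt [-0.  0.]
off [ 1.8 -0.   0.2] twist 0.0 yaw 1.649 t 13.25 q6 -0.03
```

View pics/w8c.png

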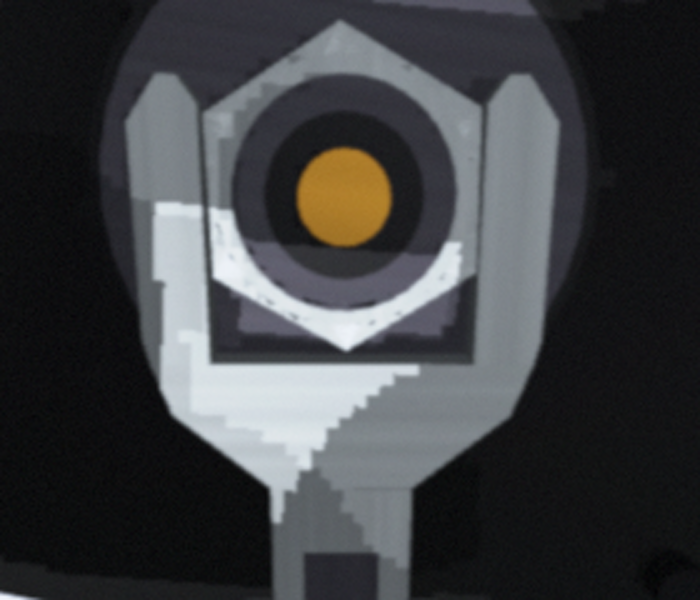

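The spanner is on the nut, with both flats between the jaw faces and its floor just behind the rear corner at (345,350). I turn clockwise on an arc of radius 81 mm about the nut, checking half way.

Emit:
play_rows(increments=[{"offset": [0.6,-8.9,0],"twist": 0.11,"grip": 0.1},{"offset": [2.1,-17.7,0],"twist": 0.22,"grip": 0.1},{"offset": [4.6,-26.3,0],"twist": 0.33,"grip": 0.1},{"offset": [8.1,-34.5,0],"twist": 0.44,"grip": 0.1},{"offset": [12.4,-42.4,0],"twist": 0.55,"grip": 0.1}])

```text
time: 13.82
tool_pos: [0.5023, 0.1082, 0.3445]
tool_rot: [0.001, 0.854, 0.521, 0.0]
contact_force: [1.6, -1.0, -2.4]
gripper_width: 0.262
```

```bash
python3 st.py;  python3 - <<'E'
from h import *
p,Rm,s=tool();a=np.arctan2(.181-p[1],.54-p[0]);print("angle to nut",a,"r",np.hypot(.181-p[1],.54-p[0]))
E
```

```text
t 13.82 [0.5023 0.1082 0.3445] yaw 1.095 F [ 1.6 -1.  -2.4] M [-0.15 -0.24  0.77] w 0.262 q6 0.54 tau6 -0.41 tilt [ 0.002 -0.002]
angle to nut 1.0928501583928913 r 0.08202117299309838
```

Emit:
play_rows(increments=[{"offset": [0.6,-8.9,0],"twist": 0.11,"grip": 0.1},{"offset": [2.1,-17.7,0],"twist": 0.22,"grip": 0.1},{"offset": [4.6,-26.3,0],"twist": 0.33,"grip": 0.1},{"offset": [8.1,-34.5,0],"twist": 0.44,"grip": 0.1},{"offset": [12.4,-42.4,0],"twist": 0.55,"grip": 0.1}])

```text
time: 14.23
tool_pos: [0.4696, 0.1386, 0.344]
tool_rot: [0.001, 0.963, 0.269, -0.001]
contact_force: [-0.9, -2.2, -1.9]
gripper_width: 0.259
```

Emit:
play_rows(increments=[{"offset": [0,0,0],"twist": 0,"grip": 0.1},{"offset": [0,0,0],"twist": 0,"grip": 0.1}])

```text
time: 14.4
tool_pos: [0.4697, 0.1386, 0.3439]
tool_rot: [0.0, 0.962, 0.273, -0.002]
contact_force: [-6.0, -3.1, -0.8]
gripper_width: 0.259
```

```bash
python3 st.py;  python3 - <<'E'
from h import *
f=manip.grab_frame("wrist");cv2.imwrite("pics/w9.png",f)
c=proj("wrist",[.54,.181,.181]);x0,y0=int(c[0])-90,max(0,int(c[1])-90)
s=3.5;g=cv2.resize(f[y0:y0+170,x0:x0+180],None,fx=s,fy=s,interpolation=cv2.INTER_CUBIC)
# nut turned past snug by 1.0472 would look as before
pts=[(proj("wrist",[.54+.0237*np.cos(a),.181+.0237*np.sin(a),.181])-[x0,y0])*s for a in -.445+np.arange(6)*np.pi/3]
cv2.polylines(g,[np.int32(pts)],True,(0,255,0),1);cv2.imwrite("pics/w9c.png",g)
p,Rm,st=tool();print("angle to nut",np.arctan2(.181-p[1],.54-p[0]))
E
```

```text
t 14.4 [0.4697 0.1386 0.3439] yaw 0.552 F [-6.  -3.1 -0.8] M [-0.37  0.78  0.35] w 0.259 q6 1.15 tau6 0.41 tilt [-0.003 -0.001]
angle to nut 0.5441676239228738
```

View pics/w9c.png

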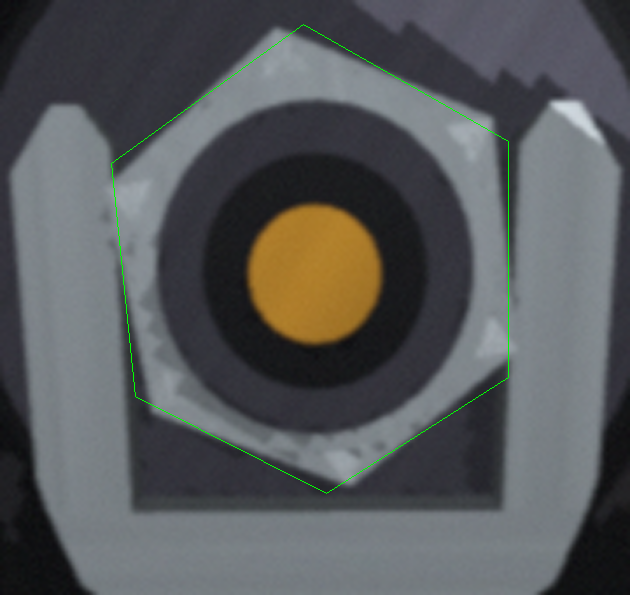

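The outline marks the nut at exactly 60°. The nut lags it by about 0.1 rad because of the jaw play, with its top corner at (278,28) against (303,25). I add 0.12 rad.

Emit:
play_rows(increments=[{"offset": [0.2,-4.9,0],"twist": 0.06,"grip": 0.1},{"offset": [0.7,-9.7,0],"twist": 0.12,"grip": 0.1},{"offset": [0.7,-9.7,0],"twist": 0.12,"grip": 0.1},{"offset": [0.7,-9.7,0],"twist": 0.12,"grip": 0.1}])

```text
time: 14.78
tool_pos: [0.4654, 0.1471, 0.3437]
tool_rot: [0.0, 0.977, 0.215, -0.002]
contact_force: [-5.8, -2.6, -0.7]
gripper_width: 0.258
```

```bash
python3 st.py;  python3 - <<'E'
from h import *
from scipy.optimize import minimize
f=manip.grab_frame("wrist");cv2.imwrite("pics/w10.png",f)
c=proj("wrist",[.54,.181,.181]);x0,y0=int(c[0])-90,max(0,int(c[1])-90)
s=3.5;g=cv2.resize(f[y0:y0+170,x0:x0+180],None,fx=s,fy=s,interpolation=cv2.INTER_CUBIC)
pts=[(proj("wrist",[.54+.0237*np.cos(a),.181+.0237*np.sin(a),.181])-[x0,y0])*s for a in -.445+np.arange(6)*np.pi/3]
cv2.polylines(g,[np.int32(pts)],True,(0,255,0),1);cv2.imwrite("pics/w10c.png",g)
# the orange dot/shank does not turn; measure nut angle: edge fit scan in both frames
def scan(fn,cx=0):
    gr=cv2.GaussianBlur(cv2.imread(fn)[...,1].astype(np.float32),(0,0),1)
    best=[]
    for d in np.arange(-.25,.26,.01):
        tot=0
        for k in range(6):
            if k in(): continue
            a=-.445+np.pi/6+k*np.pi/3+d
            for t in np.linspace(-.009,.009,15):
                n=np.array([np.cos(a),np.sin(a)]);tt=np.array([-n[1],n[0]])
                I=[]
                for r in(.0195,.0215):
                    q=proj("wrist",[*(np.array([.54,.181])+n*r+tt*t),.181]);I.append(gr[int(round(q[1])),int(round(q[0]))])
                tot+=I[0]-I[1]
        best.append((tot,d))
    return sorted(best)[-3:]
print(scan("pics/w10.png"))
E
```

```text
t 14.78 [0.4654 0.1471 0.3437] yaw 0.433 F [-5.8 -2.6 -0.7] M [-0.37  0.83  0.47] w 0.258 q6 1.29 tau6 0.55 tilt [-0.004 -0.001]Traceback (most recent call last):
  File "<stdin>", line 25, in <module>
  File "<stdin>", line 21, in scan
  File "h.py", line 11, in proj
    c=manip.get_calibration(cam);T=np.array(c["T"]);q=T[:3,:3].T@(np.array(p)-T[:3,3])
ValueError: time passes only in moves, steps and waits
```

```bash
cat > scan.py <<'E'
from h import *
def scan(fn,cal,c0=(.54,.181),flats=range(6)):
    T=np.array(cal["T"]);gr=cv2.GaussianBlur(cv2.imread(fn)[...,1].astype(np.float32),(0,0),.7);best=[]
    t=np.linspace(-.009,.009,25)
    for d in np.arange(-.4,.41,.01):
      for dx in np.arange(-.001,.0011,.001):
       for dy in np.arange(-.001,.0011,.001):
        P=[]
        for k in flats:
            a=-.445+np.pi/6+k*np.pi/3+d;n=np.array([np.cos(a),np.sin(a)]);tt=np.array([-n[1],n[0]])
            for r in(.0198,.0212): P.append(np.c_[(np.array(c0)+[dx,dy]+n*r)+t[:,None]*tt,np.full(25,.181)])
        P=np.concatenate(P);q=(P-T[:3,3])@T[:3,:3]
        u=(q[:,0]/q[:,2]*cal["fx"]+cal["cx"]).astype(np.float32);v=(q[:,1]/q[:,2]*cal["fy"]+cal["cy"]).astype(np.float32)
        I=cv2.remap(gr,u[None],v[None],cv2.INTER_LINEAR)[0].reshape(-1,2,25)
        best.append(((I[:,0]-I[:,1]).mean().round(2),d.round(2),dx,dy))
    return sorted(best)[-4:]
if __name__=="__main__":
    f=manip.grab_frame("wrist");cal=manip.get_calibration("wrist");cv2.imwrite("pics/w11.png",f)
    for r in scan("pics/w11.png",cal): print(r)
E
python3 scan.py
```

```text
(np.float32(57.1), np.float64(-0.01), np.float64(0.0), np.float64(0.0))
(np.float32(57.55), np.float64(0.0), np.float64(0.0), np.float64(0.0))
(np.float32(57.56), np.float64(0.02), np.float64(0.0), np.float64(0.0))
(np.float32(57.71), np.float64(0.01), np.float64(0.0), np.float64(0.0))
```

The edge fit gives the nut turned 1.04 rad past snug, so that target is met. I take up the play backward and look at the torque and the spanner's angle.

Emit:
play_rows(increments=[{"offset": [-0.5,4.9,0],"twist": -0.06,"grip": 0.1},{"offset": [-0.7,9.7,0],"twist": -0.12,"grip": 0.1},{"offset": [-0.7,9.7,0],"twist": -0.12,"grip": 0.1},{"offset": [-0.7,9.7,0],"twist": -0.12,"grip": 0.1}])

```text
time: 15.22
tool_pos: [0.4694, 0.1384, 0.3442]
tool_rot: [-0.001, 0.963, 0.271, 0.0]
contact_force: [-1.4, 2.1, -2.2]
gripper_width: 0.26
```

```bash
python3 st.py; python3 scan.py; python3 - <<'E'
from h import *
cal=manip.get_calibration("wrist");T=np.array(cal["T"]);g=cv2.cvtColor(cv2.imread("pics/w11.png"),cv2.COLOR_BGR2GRAY)
L=cv2.createLineSegmentDetector().detect(g)[0][:,0]
p,Rm,s=tool()
def w(u,v,z):
    d=T[:3,:3]@np.array([(u-cal["cx"])/cal["fx"],(v-cal["cy"])/cal["fy"],1]);o=T[:3,3];return o+d*(z-o[2])/d[2]
for x1,y1,x2,y2 in L:
    a,b=w(x1,y1,.1785),w(x2,y2,.1785);l=np.linalg.norm(a-b);m=(a+b)/2
    q=Rm.T@(m-p); h=np.arctan2(*(b-a)[1::-1])%np.pi
    if l>.015 and 0<q[0]<.12 and abs(q[1])<.04: print("len",l.round(3),"head",h.round(3),"mid tool xy",(q[:2]*1e3).round(1))
E
```

```text
t 15.22 [0.4694 0.1384 0.3442] yaw 0.548 F [-1.4  2.1 -2.2] M [0.37 0.11 0.24] w 0.26 q6 1.16 tau6 0.11 tilt [-0.     0.002]
(np.float32(54.1), np.float64(0.01), np.float64(0.0), np.float64(0.0))
(np.float32(54.28), np.float64(0.04), np.float64(0.0), np.float64(0.0))
(np.float32(54.45), np.float64(0.02), np.float64(0.0), np.float64(0.0))
(np.float32(54.62), np.float64(0.03), np.float64(0.0), np.float64(0.0))
len 0.029 head 1.548 mid tool xy [ 16.6 -30.4]
len 0.019 head 0.522 mid tool xy [  0.7 -10.3]
len 0.022 head 1.446 mid tool xy [ 41.3 -19.4]
len 0.017 head 0.359 mid tool xy [58.8 32.3]
len 0.022 head 2.8 mid tool xy [41.5 21.1]
len 0.022 head 0.546 mid tool xy [23.4 12.9]
len 0.022 head 0.555 mid tool xy [ 23.7 -11.3]
len 0.024 head 0.606 mid tool xy [84.6 20.8]
len 0.024 head 1.667 mid tool xy [64.3 -9.1]
len 0.024 head 1.666 mid tool xy [101.5   9.1]
len 0.023 head 2.713 mid tool xy [100.  -11.1]
len 0.019 head 0.55 mid tool xy [83.4 33.1]
len 0.024 head 0.549 mid tool xy [ 81.2 -31.6]
len 0.038 head 0.546 mid tool xy [76.  22.3]
len 0.028 head 0.571 mid tool xy [ 71.5 -20.9]
len 0.042 head 2.131 mid tool xy [56.6  0.6]
len 0.023 head 0.779 mid tool xy [ 1.9 20.8]
len 0.023 head 0.311 mid tool xy [  1.9 -18.9]
```

Spanner heading is 0.548 and the flats are at 0.61, so I centre by another 0.06 rad and then withdraw along the flats.

Emit:
play_rows(increments=[{"offset": [0,4.9,0],"twist": -0.06,"grip": 0.1},{"offset": [0,4.9,0],"twist": -0.06,"grip": 0.1},{"offset": [0,4.9,0],"twist": -0.06,"grip": 0.1}])

```text
time: 15.52
tool_pos: [0.4718, 0.1342, 0.3442]
tool_rot: [0.0, 0.954, 0.299, -0.0]
contact_force: [-0.8, 0.6, -2.5]
gripper_width: 0.261
```

```bash
python3 st.py
```

```text
t 15.52 [0.4718 0.1342 0.3442] yaw 0.607 F [-0.8  0.6 -2.5] M [0.04 0.06 0.05] w 0.261 q6 1.09 tau6 -0.01 tilt [-0. -0.]
```

Emit:
play_rows(increments=[{"offset": [-6,0,0],"twist": 0,"grip": 0.1},{"offset": [-14,0,0],"twist": 0,"grip": 0.1},{"offset": [-22,0,0],"twist": 0,"grip": 0.1},{"offset": [-30,0,0],"twist": 0,"grip": 0.1},{"offset": [-40,0,0],"twist": 0,"grip": 0.1}])

```text
time: 15.93
tool_pos: [0.4381, 0.1109, 0.3442]
tool_rot: [0.0, 0.954, 0.3, 0.0]
contact_force: [0.4, 0.2, -2.2]
gripper_width: 0.258
```

```bash
python3 st.py
```

```text
t 15.93 [0.4381 0.1109 0.3442] yaw 0.608 F [ 0.4  0.2 -2.2] M [-0.05  0.    0.04] w 0.258 q6 1.05 tau6 0.13 tilt [ 0. -0.]
```

Clear of the nut with no force. Lifting, then measuring the nut again.

Emit:
play_rows(increments=[{"offset": [-4,0,-10],"twist": 0,"grip": 0.1},{"offset": [-4,0,-28],"twist": 0,"grip": 0.1},{"offset": [-4,0,-46],"twist": 0,"grip": 0.1},{"offset": [-4,0,-56],"twist": 0,"grip": 0.1},{"offset": [-4,0,-56],"twist": 0,"grip": 0.1}])

```text
time: 16.35
tool_pos: [0.4361, 0.109, 0.4041]
tool_rot: [0.001, 0.954, 0.3, 0.003]
contact_force: [-0.1, 0.7, -2.5]
gripper_width: 0.257
```

Emit:
play_rows(increments=[{"offset": [0,0,0],"twist": 0,"grip": 0.1},{"offset": [0,0,0],"twist": 0,"grip": 0.1}])

```text
time: 16.52
tool_pos: [0.4354, 0.109, 0.3993]
tool_rot: [-0.0, 0.954, 0.3, -0.001]
contact_force: [-0.3, 0.5, -2.7]
gripper_width: 0.26
```

```bash
python3 st.py; python3 scan.py; python3 - <<'E'
from h import *
print(proj("wrist",[.54,.181,.181])); goto(.579,-.230,.40,1.203)
E
```

```text
t 16.52 [0.4354 0.109  0.3993] yaw 0.609 F [-0.3  0.5 -2.7] M [ 0.04 -0.06  0.02] w 0.26 q6 1.04 tau6 0.0 tilt [-0.001 -0.   ]
(np.float32(23.29), np.float64(0.05), np.float64(0.0), np.float64(0.0))
(np.float32(23.4), np.float64(0.04), np.float64(0.0), np.float64(0.0))
(np.float32(23.5), np.float64(0.02), np.float64(0.0), np.float64(0.0))
(np.float32(23.56), np.float64(0.03), np.float64(0.0), np.float64(0.0))
[255.90036847 -21.74190135]
off [-76.  360.3  -1.4] twist -0.594 yaw 0.609 t 16.57 q6 1.04
```

Emit:
play_rows(increments=[{"offset": [-4,19,0],"twist": 0,"grip": 0.1},{"offset": [-10,49,0],"twist": 0,"grip": 0.1},{"offset": [-17,80,0],"twist": 0,"grip": 0.1},{"offset": [-23,112,0],"twist": 0,"grip": 0.1},{"offset": [-30,144,0],"twist": 0,"grip": 0.1}])

```text
time: 16.98
tool_pos: [0.4935, -0.0274, 0.3987]
tool_rot: [-0.001, 0.954, 0.3, -0.001]
contact_force: [0.2, 0.5, -2.6]
gripper_width: 0.258
```

Emit:
play_rows(increments=[{"offset": [-6,31,0],"twist": 0,"grip": 0.1},{"offset": [-13,62,0],"twist": 0,"grip": 0.1},{"offset": [-19,93,0],"twist": 0,"grip": 0.1},{"offset": [-25,120,0],"twist": 0,"grip": 0.1},{"offset": [-30,144,0],"twist": 0,"grip": 0.1}])

```text
time: 17.4
tool_pos: [0.5514, -0.1633, 0.3983]
tool_rot: [-0.001, 0.954, 0.299, -0.001]
contact_force: [0.4, -0.6, -2.3]
gripper_width: 0.259
```

Emit:
play_rows(increments=[{"offset": [-4,20,0],"twist": -0.115,"grip": 0.1},{"offset": [-8,38,0],"twist": -0.235,"grip": 0.1},{"offset": [-12,54,0],"twist": -0.355,"grip": 0.1},{"offset": [-15,66,0],"twist": -0.475,"grip": 0.1},{"offset": [-16,72,0],"twist": -0.594,"grip": 0.1}])

```text
time: 17.82
tool_pos: [0.5793, -0.2312, 0.398]
tool_rot: [-0.001, 0.823, 0.568, -0.001]
contact_force: [-0.4, 0.1, -2.5]
gripper_width: 0.261
```

Emit:
play_rows(increments=[{"offset": [0,0,0],"twist": 0,"grip": 0.1},{"offset": [0,0,0],"twist": 0,"grip": 0.1},{"offset": [0,0,0],"twist": 0,"grip": 0.1}])

```text
time: 18.07
tool_pos: [0.579, -0.2292, 0.3991]
tool_rot: [-0.001, 0.825, 0.565, -0.0]
contact_force: [0.5, 0.4, -2.5]
gripper_width: 0.257
```

```bash
python3 st.py; python3 - <<'E'
from h import *
goto(.579,-.230,.177,1.203)
cv2.imwrite("pics/w12.png",manip.grab_frame("wrist"));see(["small_spanner"],"wrist")
E
```

```text
t 18.07 [ 0.579  -0.2292  0.3991] yaw 1.201 F [ 0.5  0.4 -2.5] M [ 0.03  0.   -0.  ] w 0.257 q6 -0.13 tau6 0.01 tilt [-0.002  0.001]
off [ -0.8   0.7 222.1] twist -0.002 yaw 1.201 t 18.07 q6 -0.13
wrist tip_of small_spanner 0.94 [ 0.6522 -0.2535  0.0045] [325. 148.]
```

Back over the original spot, which is free. Lowering.

Emit:
play_rows(increments=[{"offset": [0,0,15],"twist": 0,"grip": 0.1},{"offset": [0,0,45],"twist": 0,"grip": 0.1},{"offset": [0,0,75],"twist": 0,"grip": 0.1},{"offset": [0,0,105],"twist": 0,"grip": 0.1},{"offset": [0,0,130],"twist": 0,"grip": 0.1}])

```text
time: 18.58
tool_pos: [0.5782, -0.2288, 0.2668]
tool_rot: [-0.001, 0.825, 0.566, -0.001]
contact_force: [0.5, 0.7, -3.4]
gripper_width: 0.256
```

Emit:
play_rows(increments=[{"offset": [0,0,25],"twist": 0,"grip": 0.1},{"offset": [0,0,45],"twist": 0,"grip": 0.1},{"offset": [0,0,62],"twist": 0,"grip": 0.1},{"offset": [0,0,74],"twist": 0,"grip": 0.1},{"offset": [0,0,80],"twist": 0,"grip": 0.1}])

```text
time: 19.0
tool_pos: [0.5781, -0.2288, 0.1872]
tool_rot: [-0.002, 0.825, 0.566, -0.001]
contact_force: [-0.5, 0.7, -2.5]
gripper_width: 0.254
```

Emit:
play_rows(increments=[{"offset": [0,0,3],"twist": 0,"grip": 0.1},{"offset": [0,0,6],"twist": 0,"grip": 0.1},{"offset": [0,0,9],"twist": 0,"grip": 0.1},{"offset": [0,0,10],"twist": 0,"grip": 0.1},{"offset": [0,0,10],"twist": 0,"grip": 0.1}])

```text
time: 19.42
tool_pos: [0.5795, -0.2298, 0.1808]
tool_rot: [0.001, 0.825, 0.566, 0.0]
contact_force: [-0.2, 0.4, -2.7]
gripper_width: 0.258
```

```bash
python3 st.py
```

```text
t 19.42 [ 0.5795 -0.2298  0.1808] yaw 1.203 F [-0.2  0.4 -2.7] M [-0.04  0.02 -0.03] w 0.258 q6 -0.13 tau6 0.0 tilt [ 0.001 -0.001]
```

Emit:
play_rows(increments=[{"offset": [0,0,1],"twist": 0,"grip": 0.1},{"offset": [0,0,2],"twist": 0,"grip": 0.1},{"offset": [0,0,3],"twist": 0,"grip": 0.1},{"offset": [0,0,3],"twist": 0,"grip": 0.1},{"offset": [0,0,3],"twist": 0,"grip": 0.1}])

```text
time: 19.83
tool_pos: [0.5791, -0.2297, 0.1772]
tool_rot: [-0.0, 0.825, 0.566, -0.0]
contact_force: [-0.1, 0.5, -3.1]
gripper_width: 0.261
```

```bash
python3 st.py
```

```text
t 19.83 [ 0.5791 -0.2297  0.1772] yaw 1.203 F [-0.1  0.5 -3.1] M [ 0.02  0.03 -0.04] w 0.261 q6 -0.13 tau6 0.0 tilt [-0.  0.]
```

Emit:
play_rows(increments=[{"offset": [0,0,0.5],"twist": 0,"grip": 0.1},{"offset": [0,0,1],"twist": 0,"grip": 0.1},{"offset": [0,0,1],"twist": 0,"grip": 0.1}])

```text
time: 20.08
tool_pos: [0.5793, -0.2297, 0.177]
tool_rot: [-0.0, 0.825, 0.566, -0.0]
contact_force: [-2.7, 2.2, 4.2]
gripper_width: 0.259
```

```bash
python3 st.py
```

```text
t 20.08 [ 0.5793 -0.2297  0.177 ] yaw 1.203 F [-2.7  2.2  4.2] M [0.33 0.62 0.02] w 0.259 q6 -0.13 tau6 0.0 tilt [-0.  0.]
```

Contact with the mat: Fz is up from -3.1 to +4.2 N. I open gently, limited because of the small spanner alongside, and rise.

Emit:
play_rows(increments=[{"offset": [0,0,-0.5],"twist": 0,"grip": 0.35},{"offset": [0,0,-0.5],"twist": 0,"grip": 0.5},{"offset": [0,0,-0.5],"twist": 0,"grip": 0.55},{"offset": [0,0,-0.5],"twist": 0,"grip": 0.55},{"offset": [0,0,-10],"twist": 0,"grip": 0.55}])

```text
time: 20.5
tool_pos: [0.5783, -0.2293, 0.1844]
tool_rot: [-0.002, 0.825, 0.566, -0.001]
contact_force: [-0.1, -0.1, -0.4]
gripper_width: 0.552
```

Emit:
play_rows(increments=[{"offset": [0,0,-30],"twist": 0,"grip": 0.55},{"offset": [0,0,-70],"twist": 0,"grip": 0.55},{"offset": [0,0,-110],"twist": 0,"grip": 0.55},{"offset": [0,0,-150],"twist": 0,"grip": 0.55},{"offset": [0,0,-180],"twist": 0,"grip": 0.55}])

```text
time: 20.92
tool_pos: [0.5794, -0.2298, 0.3713]
tool_rot: [0.002, 0.825, 0.566, 0.001]
contact_force: [0.6, 0.3, 0.5]
gripper_width: 0.551
```

Emit:
play_rows(increments=[{"offset": [0,0,-30],"twist": 0,"grip": 1},{"offset": [0,0,-30],"twist": 0,"grip": 1},{"offset": [0,0,-30],"twist": 0,"grip": 1},{"offset": [0,0,-30],"twist": 0,"grip": 1}])

```text
time: 21.25
tool_pos: [0.579, -0.2296, 0.396]
tool_rot: [-0.0, 0.825, 0.566, -0.0]
contact_force: [0.8, -0.9, -0.4]
gripper_width: 0.999
```

```bash
python3 st.py; cat > fin.py <<'E'
from scan import *
f=manip.grab_frame("wrist");cv2.imwrite("pics/w13.png",f)
t=manip.grab_frame("top");cv2.imwrite("pics/top13.png",t)
see(["small_spanner","spanner_jaw"],"wrist");see(["spanner_jaw","small_spanner","nut_mid"],"top")
cal=manip.get_calibration("top");print("nut",scan("pics/top13.png",cal)[-1])
# did the mat region change vs the first picture?
a=cv2.GaussianBlur(cv2.imread("pics/w5.png"),(5,5),0);b=cv2.GaussianBlur(f,(5,5),0)
M=np.median(b[150:290,100:400].astype(int)-a[150:290,100:400]);print("median diff",M)
d=np.abs(a.astype(int)-b).max(2);d[235:]=0;print("changed px vs w5 (rows<235):",int((d>60).sum()))
E
python3 fin.py
```

```text
t 21.25 [ 0.579  -0.2296  0.396 ] yaw 1.203 F [ 0.8 -0.9 -0.4] M [ 0.    0.03 -0.02] w 0.999 q6 -0.13 tau6 -0.0 tilt [-0.  0.]
wrist tip_of small_spanner 0.58 [ 0.6489 -0.2561  0.0012] [325. 152.]
wrist tip_of spanner_jaw 0.62 [ 0.2342 -0.3064 -0.0004] [ 31. 299.]
top tip_of spanner_jaw 0.58 [ 0.2337 -0.3054  0.0095] [330. 324.]
top tip_of nut_mid 0.64 [0.5406 0.1825 0.1746] [ 91. 183.]
nut (np.float32(15.77), np.float64(0.02), np.float64(-0.001), np.float64(0.0))
median diff 0.0
changed px vs w5 (rows<235): 12553
```

```bash
python3 - <<'E'
from h import *
f=manip.grab_frame("wrist");cal=manip.get_calibration("wrist");T=np.array(cal["T"]);p,Rm,s=tool()
def w(u,v,z=.012):
    d=T[:3,:3]@np.array([(u-cal["cx"])/cal["fx"],(v-cal["cy"])/cal["fy"],1]);o=T[:3,3];return o+d*(z-o[2])/d[2]
for x1,y1,x2,y2 in cv2.createLineSegmentDetector().detect(cv2.cvtColor(f,cv2.COLOR_BGR2GRAY))[0][:,0]:
    a,b=w(x1,y1),w(x2,y2);l=np.linalg.norm(a-b);q=Rm.T@((a+b)/2-p)*1e3
    if l>.02 and -100<q[0]<110 and abs(q[1])<38: print("len",(l*1e3).round(0),"head",(np.arctan2(*(b-a)[1::-1])%np.pi).round(3),"mid",q[:2].round(1))
E
```

```text
len 121.0 head 1.201 mid [-27.5 -10.7]
len 121.0 head 1.2 mid [-27.6  13.7]
len 25.0 head 2.13 mid [ 40.9 -19.3]
len 50.0 head 1.18 mid [ 74.8 -29.7]
len 92.0 head 1.201 mid [-24.7  -4.7]
len 92.0 head 1.202 mid [-24.7   7.8]
len 38.0 head 1.205 mid [ 76.2 -19.5]
len 38.0 head 1.2 mid [76.2 23.2]
len 35.0 head 1.196 mid [74.5 34.3]
len 41.0 head 2.777 mid [55.9  1.7]
len 27.0 head 0.702 mid [104.2  13.8]
```

```bash
python3 -c "
from plant import manip
print(manip.job_done())"
```

```text
the job is handed in; nothing more can be done
None
```

I ran the nut down by hand to snug, tightened it one flat with the large steel spanner, and laid the spanner back on the mat. The job was handed in at about 21.5 s of the 64 s allowed; no verdict is reported.

- **Hand run-down:** I turned the nut clockwise about 1.37 rad with the fingers. I stopped when the torque about the nut's axis jumped from 0.26 to 0.68 N m, which I took as snug.
- **Tightening:** With the spanner's jaw on the flats, I turned it on an arc about the nut until it had moved about one flat. Edge fits in the wrist pictures, one with the nut only partly in view, put the nut 1.02 to 1.04 rad past snug. A later, weaker fit in the top picture gave about 1.03 rad. The allowed range is 0.85 to 1.3 rad.
- **Spanner back on the mat:** It was lowered slowly until it touched and is within about 1 mm of its starting place. Its edges match the model when taken as lying flat: handle 24.4 mm wide, jaw gap 42.7 mm.
- **Clear of everything:** The gripper is open above the mat and touches nothing. The small spanner reads unmoved in the wrist picture.

**Checks that failed or disagreed:**
- In the last pictures the network reported only the yellow look-alike as "spanner_jaw", and the top camera returned nothing for the small spanner, so I relied on the edge measurements instead.
- A simple comparison with an earlier wrist picture showed many changed pixels. I put this down to the camera standing in a slightly different pose, so it proved nothing either way.
- The other bystanders were not re-checked one by one.

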